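Build the sieve tower on the lab shaker

ROBOT

A 6-joint arm with a two-finger parallel gripper is mounted at the origin on the work surface. World frame = base frame: x ahead of the robot, y to its left, z up, the work surface at z = 0. Lengths are in mm, angles in rad, forces in N, time in s.
With the tool pointing down it reaches from about 275 to 750 mm from the base axis. Payload 10.2 kg.
Tool frame: the origin (TCP) lies at the very end of the fingers, on their centre line; the grasp point (between the pads) lies 19 mm behind it (ctrl.pinch_z is the distance from the TCP to the grasp point, in mm); y points along the fingers, z is the direction in which the jaws open and shut, and the axes are right-handed (so a half turn about y gives the same grasp; the last joint's range is limited). The gripper opens to 85 mm and grips with 20 to 120 N. Pads are 22 mm wide; open, the fingers measure 114 mm over their backs; the gripper's body (76 mm by 85 mm) begins 54 mm behind the grasp point. The pads swing forward as they close: fully open they stand 13 mm farther back than shut.
Start: joints at [-0.223, 0.313, 1.498, -0, 1.331, -0.223], TCP at [525.006, -0.013, 231.294] pointing down, gripper open.
Joint ranges: [-2.94, 2.94], [-0.97, 2.17], [0.19, 2.56], [-1.23, 4.37], [0.02, 3.11], [-2.88, 2.88]. Speed limits (rad/s): [2.39, 2.39, 3.01, 3.14, 3.14, 3.14].

INTERFACE

Orientations are given as a unit quaternion [w, x, y, z].
In Python, from rig import sense, eyes, ctrl gives the robot as it stands. The module is installed in compiled form; this text tells all that it offers.
- The arm moves only by the shell command python3 -m handwheel 'ROWS' [FORCE]. ROWS is JSON, a list of rows, each an object of numbers: "grip": the finger opening in mm, from 0 to 85.4; "tx", "ty", "tz": the shift along the tool's x, y, z in mm; "wx", "wy", "wz": the turn, a rotation vector about the tool's x, y, z in rad. In form: [{"grip": .., "tx": .., "ty": .., "tz": .., "wx": .., "wy": .., "wz": ..}, ...]. A call has 1 to 10 rows; each row shifts and turns the commanded pose from where the row before left it, along the tool's axes as they then stand; what a row does not reach is not made up. A row lasts 1/12 s, in which the tool goes at most 41.7 mm and 7.16 degrees, less where a joint would pass 70% of its speed; a pose out of reach is approached as far as the arm can. A call is refused whole if a number of a shift passes 41.7 or a number of a turn 0.125, either way. A call with a gripper value outside its range is refused whole. The fingers move at their own pace and stop on an object; FORCE is the grip in N (left out, the last holds). Time passes only in rows, so rows that do not move let the fingers close. It gives the time, the measured TCP pose, the force and the opening at its end, in the units of the state.
- sense(): the state, without advancing time (a new reading comes with each control period).
- eyes.capture(name): name is "scene" or "side" or "wrist"; returns a dict with "pixels" (420x560x3 uint8, red, green, blue), "mtx" (3x3 intrinsics, pixels), "R" (3x3) and "t" (3): a world point X has camera coordinates R X + t. Camera axes: x right, y down, z forward; pixel columns grow to the right and rows downward; lengths in mm; the calibration is good to about 2 mm. The wrist camera is an equidistant fisheye: a pixel r from the principal point sees the ray r / f radians off the axis. A picture is of the moment at which its call begins. There is no depth.
- ctrl.finish_job(): hands the job in, once; it reports no verdict.
The state is a dict: "time_s": time; "joints": joint angles; "dq": joint speeds; "tau": joint torques, N m; "eef_pos": TCP position; "ee_rot": TCP orientation; "force": force on the tool from outside, world axes, zero at the start; "wrist_torque": the same for the moment, N m; "grip_width": opening from 0.0 (shut) to 1.0 (fully open).
Only numpy, scipy, OpenCV 4.12 (cv2) and the standard library are available. Lean on these libraries where they do the work, as an engineer would, in place of code of your own. Each camera call takes 0.05 s, during which the arm holds its last target.

TASK

Build the sieve tower on the shaker's receiver pan: first the blue sieve, on it the yellow one, then the red one, each fully seated in the one below, close the tower with the lid, and last set the green ball into the cup on the lid so that it stays there. Let go of everything, and leave the jar, the beaker and the brush where they are.

Things in the scene. Friction and masses are not known exactly. Their poses are not given: they have to be found in the camera images.
- shaker: Sieve shaker, fixed to the bench: grey box 130 x 130 mm, its top at height 38, black control strip on its -x side. In the middle of its top a fixed steel receiver pan, open at the top: outside diameter 60, opening 53, 27 deep, rim at height 75; a sieve seated on it has its origin 67 above the shaker's. Origin: centre of the underside, at bench height; z up.
- sieve_blue: Blue sieve, the finest mesh: round open-topped frame, diameter 60, height 34 (mm). Below, 0 to 8, a steel skirt, diameter 45, tapering to 38 at the foot; from 8 to 34 the coloured frame, wall 3.5, mesh floor at 13. Stacked, the skirt drops 8 into the rim below (opening 53) and the edge at 8 rests on that rim: origins of stacked parts lie 26 apart. Origin: centre of underside, z up. 0.12 kg.
- sieve_yellow: Yellow sieve, medium mesh: round open-topped frame, diameter 60, height 34 (mm). Below, 0 to 8, a steel skirt, diameter 45, tapering to 38 at the foot; from 8 to 34 the coloured frame, wall 3.5, mesh floor at 13. Stacked, the skirt drops 8 into the rim below (opening 53) and the edge at 8 rests on that rim: origins of stacked parts lie 26 apart. Origin: centre of underside, z up. 0.12 kg.
- sieve_red: Red sieve, the coarsest mesh: round open-topped frame, diameter 60, height 34 (mm). Below, 0 to 8, a steel skirt, diameter 45, tapering to 38 at the foot; from 8 to 34 the coloured frame, wall 3.5, mesh floor at 13. Stacked, the skirt drops 8 into the rim below (opening 53) and the edge at 8 rests on that rim: origins of stacked parts lie 26 apart. Origin: centre of underside, z up. 0.12 kg.
- lid: Lid: same tapered skirt as the sieves (0 to 8 mm), then a grey disc, diameter 60, from 8 to 18, and in its middle a black cup, outside diameter 31, from 18 to 32, opening 24, 6 deep. Grip it by cup or disc. The ball resting in the cup has its centre on the axis, 46 above the origin. Seated, it stands 26 above the sieve's origin. Origin: centre of underside, z up. 0.12 kg.
- ball_center (a point): Centre of the loose green hard-coated ball, diameter 36 mm, about 0.09 kg; it lies on the bench and rolls easily.
- jar: Bystander: closed amber sample jar with a white cap, diameter 52, height 65 mm, standing. Origin: centre of the underside.
- brush: Bystander: cleaning brush, 170 mm long, lying at the far side of the bench. Origin: on the underside, at its middle.
- beaker: Bystander: empty clear beaker, diameter 56, height 60 mm, standing at the far side. Origin: centre of the underside.

How it is judged (in metres and radians):
On the way, in this order (a step that is already met when the one before it is completed fails the run):
1. the blue sieve is seated on the receiver pan and let go (horizontal distance between sieve_blue and shaker below 0.006 m and z of sieve_blue in the frame of shaker between 0.063 and 0.071 m and angle between sieve_blue's own z axis and vertical below 0.06 rad and contact force between the fingers and sieve_blue below 0.05 N), for 0.2 s.
2. the yellow sieve is seated on the blue one and let go (horizontal distance between sieve_yellow and sieve_blue below 0.006 m and z of sieve_yellow in the frame of shaker between 0.089 and 0.097 m and angle between sieve_yellow's own z axis and vertical below 0.06 rad and contact force between the fingers and sieve_yellow below 0.05 N), for 0.2 s.
3. the red sieve is seated on the yellow one and let go (horizontal distance between sieve_red and sieve_yellow below 0.006 m and z of sieve_red in the frame of shaker between 0.115 and 0.123 m and angle between sieve_red's own z axis and vertical below 0.06 rad and contact force between the fingers and sieve_red below 0.05 N), for 0.2 s.
4. the lid is seated on the red sieve and let go (horizontal distance between lid and sieve_red below 0.006 m and z of lid in the frame of shaker between 0.141 and 0.149 m and angle between lid's own z axis and vertical below 0.06 rad and contact force between the fingers and lid below 0.05 N), for 0.2 s.
5. the ball lies in the lid's cup and is let go (horizontal distance between ball_center and lid below 0.005 m and z of ball_center in the frame of lid between 0.042 and 0.05 m and contact force between the fingers and ball below 0.05 N), for 0.2 s.
At the end, for the whole second after the job is handed in: Blue on pan, yellow on blue, red on yellow, lid on red: each within 6 mm sideways of the one below, 4 mm of seated height, 0.06 rad of upright; ball within 5 mm sideways and 4 mm in height of rest in the cup; all released, at rest; jar, beaker, brush within 30 mm of start, jar and beaker upright (all of step 1 and all of step 2 and all of step 3 and all of step 4 and all of step 5 and linear speed of each of sieve_blue, sieve_yellow, sieve_red, lid, ball below 0.02 m/s and angular speed of ball below 0.5 rad/s and distance of each of jar, brush, beaker from where it was at the start of the episode below 0.03 m and angle between each of jar, beaker's own z axis and vertical below 0.15 rad); the robot touches nothing.
It fails at once if the jar is knocked over or pushed away (distance of jar from where it was at the start of the episode above 0.03 m or angle between jar's own z axis and vertical above 0.3 rad).
It fails at once if the brush is knocked over or pushed away (distance of brush from where it was at the start of the episode above 0.03 m).
It fails at once if the beaker is knocked over or pushed away (distance of beaker from where it was at the start of the episode above 0.03 m or angle between beaker's own z axis and vertical above 0.3 rad).
It also fails if it takes over 128 s, if anything falls off the work surface, if the arm or the gripper's body presses on something with over 40 N, if the wrist force passes 120 N, or if a joint passes its speed limit or range.

## Working session

There is one attempt and no reset: what is moved stays moved. The work goes in short steps, Python scripts to look and compute and a shell command to move; the robot and the scene stay as the last step left them, time stands still between calls to the robot, and variables do not carry over. Pictures are saved under pics/ and viewed, and the job is handed in when it is done.

```bash
mkdir -p pics; python3 - <<'E'
from rig import sense, eyes, ctrl
import cv2
s=sense(); print(s, ctrl.pinch_z)
for n in ["scene","side","wrist"]:
    c=eyes.capture(n); cv2.imwrite(f"pics/{n}0.png",c["pixels"][:,:,::-1]); print(n,c["mtx"].tolist(),c["R"].tolist(),c["t"].tolist())
E
```

```text
{'time_s': 0.0, 'joints': array([-2.23413139e-01,  3.13453554e-01,  1.49842934e+00, -1.57859984e-05,
        1.33100999e+00, -2.23405677e-01]), 'dq': array([ 0.00173986,  0.00013627, -0.00044087, -0.00200374,  0.00185708,
       -0.00236093]), 'tau': array([-5.78409599e-04, -4.12261176e+01, -2.59742296e+01, -3.58453699e-04,
        4.11797926e-03, -1.23038126e-05]), 'eef_pos': array([5.24742702e+02, 3.53813679e-02, 2.30736175e+02]), 'ee_rot': array([ 0.49974942, -0.50024852,  0.50038693, -0.49961471]), 'force': array([0.87085574, 0.377033  , 0.33107513]), 'wrist_torque': array([-0.02627949, -0.03959702,  0.01917016]), 'grip_width': 0.9978648509173319} 18.700000000000003
scene [[394.83306135471935, 0.0, 283.5854923066506], [0.0, 394.83306135471935, 204.4295639205698], [0.0, 0.0, 1.0]] [[-0.34747131287386646, 0.9376573528759985, 0.007897805219621542], [0.7747184000501507, 0.2918151551675139, -0.5609414549115576], [-0.5282755789864287, -0.18879248875984278, -0.8278177992979001]] [175.474834932069, -432.9291662875128, 1425.9664514311335]
side [[434.60632590556156, 0.0, 276.4720357519323], [0.0, 434.60632590556156, 209.80120837366664], [0.0, 0.0, 1.0]] [[-0.9626487882841385, -0.2705434320976894, -0.010656536204737995], [-0.179269371973287, 0.6663845562068589, -0.7237362195726362], [0.20290343192608457, -0.6947934042561074, -0.6899944367274465]] [572.3292993197624, 121.36219772964199, 996.7520395695996]
wrist [[325.19226210127806, 0.0, 275.730099950501], [0.0, 325.19226210127806, 206.64689815052733], [0.0, 0.0, 1.0]] [[0.9999996901452467, 0.00010310916908341718, 0.0007804344378777625], [-0.00012615133690762405, -0.9575834457059643, 0.28815608373889035], [0.0007770426325312348, -0.2881560929052055, -0.9575831359868215]] [-525.3114421255485, -38.39507456850342, 378.60126336900765]
```

View pics/scene0.png

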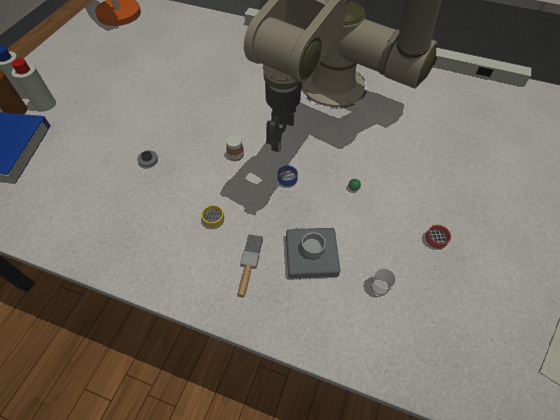

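View pics/side0.png

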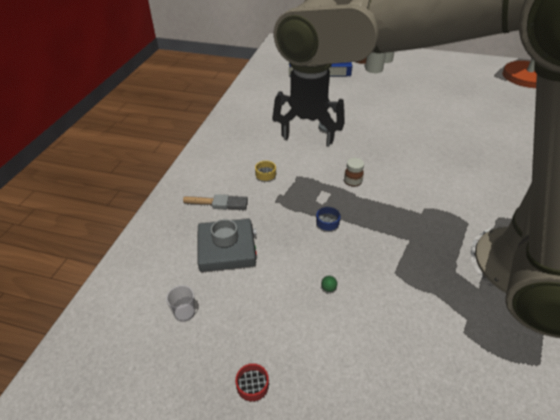

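View pics/wrist0.png

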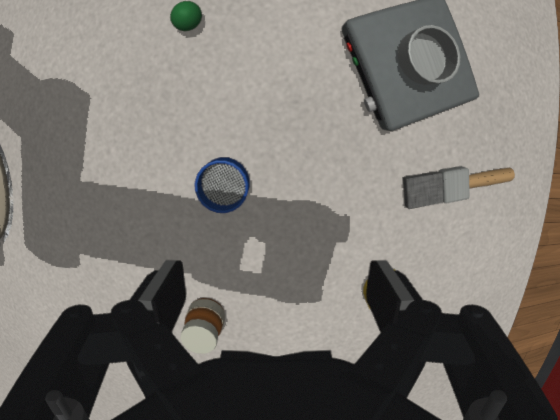

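The scene view shows blue at (288,176), yellow (213,215), red (438,236), lid (148,158), ball (355,185), pan (313,245), jar (234,148), beaker (380,283) and brush (250,265). The wrist view shows blue at (222,185), the pan at (433,55) and the jar at (203,325).

```bash
cat > h.py <<'E'
import numpy as np, cv2
from rig import sense, eyes, ctrl
from scipy.spatial.transform import Rotation as Ro
def cam(n,save=None):
    c=eyes.capture(n); c["n"]=n
    c["hsv"]=cv2.cvtColor(c["pixels"],cv2.COLOR_RGB2HSV)
    if save: cv2.imwrite("pics/"+save,c["pixels"][:,:,::-1])
    return c
def ray(c,u,v):
    K=c["mtx"];x=(u-K[0,2])/K[0,0];y=(v-K[1,2])/K[1,1]
    if c["n"]=="wrist":
        r=np.hypot(x,y); d=np.array([np.sin(r)*x/r,np.sin(r)*y/r,np.cos(r)]) if r>1e-9 else np.array([0,0,1.])
    else: d=np.array([x,y,1.])
    R=np.array(c["R"]); return -R.T@np.array(c["t"]), R.T@d
def plane(c,u,v,z):
    o,d=ray(c,u,v); return o+d*(z-o[2])/d[2]
def proj(c,X):
    p=np.array(c["R"])@np.array(X)+c["t"];K=c["mtx"]
    if c["n"]=="wrist":
        r=np.hypot(p[0],p[1]);th=np.arctan2(r,p[2]);q=p[:2]/r*th
    else:q=p[:2]/p[2]
    return q*K[0,0]+[K[0,2],K[1,2]]
RNG={"blue":((105,120,50),(130,255,255)),"yellow":((20,120,80),(35,255,255)),"red":((0,130,70),(8,255,255)),"red2":((172,130,70),(180,255,255)),"green":((50,100,30),(80,255,255))}
def mask(c,col):
    m=cv2.inRange(c["hsv"],*RNG[col])
    if col=="red": m|=cv2.inRange(c["hsv"],*RNG["red2"])
    return m
def blobs(c,col,amin=40):
    m=mask(c,col);cs,_=cv2.findContours(m,cv2.RETR_EXTERNAL,cv2.CHAIN_APPROX_NONE)
    return sorted([k for k in cs if len(k)>=8 and cv2.contourArea(cv2.convexHull(k))>amin],key=lambda k:-cv2.contourArea(cv2.convexHull(k)))
E
python3 - <<'E'
from h import *
print(Ro.from_quat(sense()["ee_rot"],scalar_first=True).as_matrix().round(3))
for n in ["scene","side","wrist"]:
    c=cam(n)
    print(n,"cam at",ray(c,1,1)[0].round())
    for col,z in [("blue",22),("yellow",22),("red",22),("green",18)]:
        for b in blobs(c,col)[:3]:
            m=cv2.boundingRect(b);u=m[0]+(m[2]-1)/2;v=m[1]+(m[3]-1)/2
            print(col,m,plane(c,u,v,z).round(1)[:2])
    man={"scene":dict(lid=(148,158,15),pan=(313,243,75),jar=(234,148,32),beaker=(380,283,30),brush=(250,265,10)),
     "side":dict(pan=(224,232,75),jar=(354,172,32),beaker=(181,303,30),brush=(215,202,10)),
     "wrist":dict(pan=(433,54,75),jar=(203,325,32),brush=(458,187,10))}[n]
    for k,(u,v,z) in man.items(): print(k,plane(c,u,v,z).round(1)[:2])
E
```

```text
[[-0.    -0.001  1.   ]
 [-1.     0.    -0.   ]
 [-0.    -1.    -0.001]]
scene cam at [1150.  231.  936.]
blue (0, 113, 50, 61) [ 633.8 -810.4]
blue (279, 166, 18, 19) [464.   -3.1]
blue (0, 46, 9, 15) [  293.  -1195.4]
yellow (201, 205, 23, 23) [ 671.2 -147.6]
red (428, 225, 23, 23) [515.6 445.1]
red (11, 58, 17, 16) [  332.8 -1091.7]
green (350, 179, 10, 10) [421.5 189.7]
lid [ 547.2 -425.8]
pan [682.5 142.7]
jar [ 430.6 -189.6]
beaker [706. 326.]
brush [765.    4.4]
side cam at [370. 767. 782.]
blue (318, 215, 22, 15) [458.7  10.1]
blue (331, 62, 21, 13) [ 568.1 -822.1]
yellow (256, 162, 20, 18) [ 666.7 -144. ]
red (0, 0, 155, 166) [1490.  -463.2]
red (236, 364, 32, 37) [516.1 443.4]
red (505, 61, 31, 27) [ -83.1 -938.8]
green (323, 277, 13, 13) [423.4 188.7]
pan [672.3 154.8]
jar [ 426.2 -188.3]
beaker [705.7 327.3]
brush [761.5   2.8]
wrist cam at [525.  72. 374.]
blue (195, 158, 54, 55) [464.8  -8.3]
red (542, 356, 18, 64) [1194.7 -493.8]
green (171, 2, 30, 28) [425.5 186.4]
pan [679.  137.9]
jar [ 429.1 -194.5]
brush [760.1 -11. ]
```

```bash
cat >> h.py <<'E'
def rim(c,col,z,near=None,k=0):
    best=None
    for b in blobs(c,col)[:6]:
        P=np.array([plane(c,*p[0],z)[:2] for p in cv2.convexHull(b)])
        (x,y),r=cv2.minEnclosingCircle(P.astype(np.float32))
        (ex,ey),ax,_=cv2.fitEllipse(np.array([plane(c,*p[0],z)[:2] for p in b],np.float32)) if len(b)>5 else ((0,0),(0,0),0)
        if near is None or np.hypot(x-near[0],y-near[1])<60: print(c["n"],col,"circ",round(x,1),round(y,1),"d",round(2*r,1),"hull bbox mid",((P.max(0)+P.min(0))/2).round(1),(P.max(0)-P.min(0)).round(1))
E
python3 - <<'E'
from h import *
w=cam("wrist");rim(w,"blue",34,(464,-5)); rim(w,"green",18,(424,188))
for n in ["scene","side"]:
    c=cam(n)
    for col,p in [("blue",(464,-5)),("yellow",(670,-146)),("red",(516,444))]: rim(c,col,34,p)
E
python3 -m handwheel '[{"tz":-30,"tx":3},{"tz":-30,"tx":3},{"ty":25},{"ty":25},{"ty":25},{"ty":20},{}]'
python3 -c "
from h import *
w=cam('wrist','w1.png');rim(w,'blue',34,(464,-5))"
```

```text
wrist blue circ 467.0 -5.9 d 62.0 hull bbox mid [466.4  -6.2] [59.  60.2]
wrist green circ 425.0 186.8 d 36.2 hull bbox mid [425.3 186.7] [34.  34.4]
scene blue circ 469.9 6.6 d 66.8 hull bbox mid [469.9   3.6] [62.7 48.2]
scene yellow circ 676.5 -141.7 d 72.0 hull bbox mid [ 675.5 -142.2] [68.3 66. ]
scene red circ 523.3 442.3 d 71.0 hull bbox mid [523.3 441.5] [71.  57.4]
side blue circ 464.5 13.6 d 67.5 hull bbox mid [462.8  17.5] [55.4 55.6]
side yellow circ 663.6 -130.8 d 80.0 hull bbox mid [ 664.4 -130.9] [60.8 79. ]
side red circ 513.9 447.4 d 66.1 hull bbox mid [514.2 446.9] [58.4 64.9]
wrist blue circ 466.5 -5.7 d 62.0 hull bbox mid [466.4  -6.2] [59.  60.2]invalid input
```

View pics/w1.png

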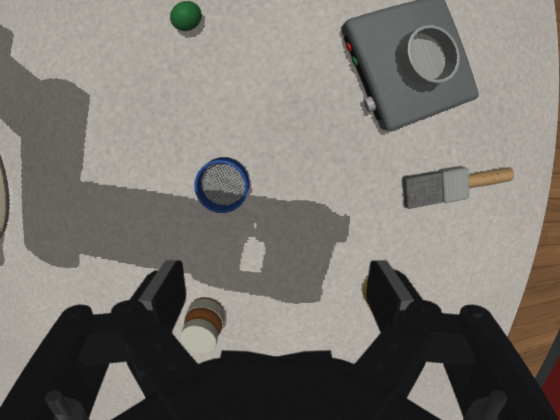

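The view is unchanged: the call was refused, so rows probably need every key. Blue is still at pixel (222,185), world (466,-6).

```bash
python3 -m handwheel '[{"grip":85,"tx":3,"ty":25,"tz":-29,"wx":0,"wy":0,"wz":0},{"grip":85,"tx":3,"ty":25,"tz":-29,"wx":0,"wy":0,"wz":0},{"grip":85,"tx":0,"ty":25,"tz":0,"wx":0,"wy":0,"wz":0},{"grip":85,"tx":0,"ty":20,"tz":0,"wx":0,"wy":0,"wz":0},{"grip":85,"tx":0,"ty":0,"tz":0,"wx":0,"wy":0,"wz":0},{"grip":85,"tx":0,"ty":0,"tz":0,"wx":0,"wy":0,"wz":0}]' 40
python3 -c "
from h import *
w=cam('wrist','w2.png');rim(w,'blue',34,(464,-5));print(sense()['eef_pos'])"
```

```text
time_s: 1.0
eef_pos: [467.0, -6.0, 136.4]
ee_rot: [0.5, -0.5, 0.5, -0.5]
force: [0.5, -0.2, 1.0]
grip_width: 0.992
wrist blue circ 465.2 -5.6 d 61.9 hull bbox mid [465.6  -5.6] [58.  60.9]
[467.62571901  -6.13116985 137.25852438]
```

View pics/w2.png

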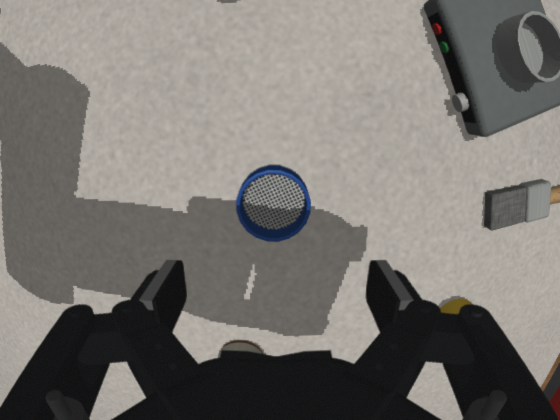

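Blue is at pixel (273,203), centred between the jaws. Next I descend and grip.

```bash
python3 -m handwheel '[{"grip":85,"tx":0,"ty":40,"tz":-1,"wx":0,"wy":0,"wz":0},{"grip":85,"tx":0,"ty":40,"tz":0,"wx":0,"wy":0,"wz":0},{"grip":85,"tx":0,"ty":30,"tz":0,"wx":0,"wy":0,"wz":0},{"grip":85,"tx":0,"ty":19,"tz":0,"wx":0,"wy":0,"wz":0},{"grip":85,"tx":0,"ty":0,"tz":0,"wx":0,"wy":0,"wz":0},{"grip":50,"tx":0,"ty":0,"tz":0,"wx":0,"wy":0,"wz":0},{"grip":50,"tx":0,"ty":0,"tz":0,"wx":0,"wy":0,"wz":0},{"grip":50,"tx":0,"ty":0,"tz":0,"wx":0,"wy":0,"wz":0},{"grip":50,"tx":0,"ty":0,"tz":0,"wx":0,"wy":0,"wz":0},{"grip":50,"tx":0,"ty":0,"tz":0,"wx":0,"wy":0,"wz":0}]' 40
python3 -c "
from h import *
w=cam('wrist','w3.png');s=sense();print(s['eef_pos'],s['grip_width']*85.4)
cam('side','s3.png')"
```

```text
time_s: 1.88
eef_pos: [467.5, -6.4, 9.7]
ee_rot: [-0.501, 0.499, -0.499, 0.501]
force: [-0.8, 0.9, 6.8]
grip_width: 0.684
[467.51263827  -6.34157878   9.67645794] 58.45819462828812
```

View pics/w3.png

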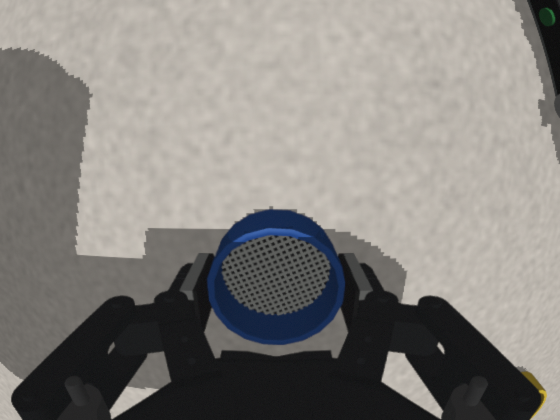

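View pics/s3.png

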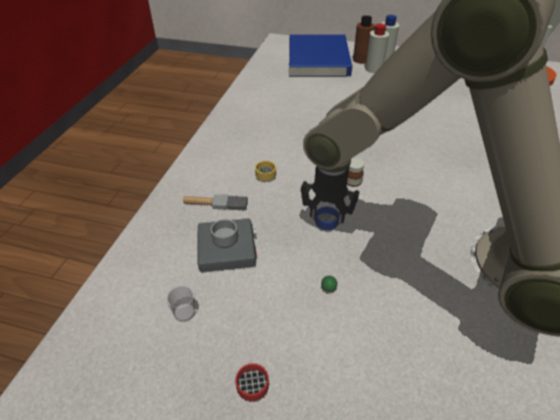

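Blue is held between the pads, with its rim ellipse around (277,285) in the wrist view. I lift it and move so the wrist camera is over the pan.

```bash
python3 -m handwheel '[{"grip":50,"tx":0,"ty":-30,"tz":0,"wx":0,"wy":0,"wz":0},{"grip":50,"tx":0,"ty":-40,"tz":0,"wx":0,"wy":0,"wz":0},{"grip":50,"tx":0,"ty":-40,"tz":0,"wx":0,"wy":0,"wz":0},{"grip":50,"tx":-12,"ty":-30,"tz":36,"wx":0,"wy":0,"wz":0},{"grip":50,"tx":-12,"ty":-30,"tz":36,"wx":0,"wy":0,"wz":0},{"grip":50,"tx":-12,"ty":-20,"tz":35,"wx":0,"wy":0,"wz":0},{"grip":50,"tx":-12,"ty":0,"tz":35,"wx":0,"wy":0,"wz":0},{"grip":50,"tx":-12,"ty":0,"tz":35,"wx":0,"wy":0,"wz":0},{"grip":50,"tx":-6,"ty":0,"tz":35,"wx":0,"wy":0,"wz":0},{"grip":50,"tx":0,"ty":0,"tz":0,"wx":0,"wy":0,"wz":0}]'
python3 -c "
from h import *
w=cam('wrist','w4.png');s=sense();print(s['eef_pos'],s['grip_width']*85.4)"
```

```text
time_s: 2.82
eef_pos: [671.8, 57.6, 188.5]
ee_rot: [0.501, -0.5, 0.499, -0.5]
force: [0.7, -0.7, -2.2]
grip_width: 0.684
[669.40611109  57.11634986 188.68884264] 58.29121134248677
```

View pics/w4.png

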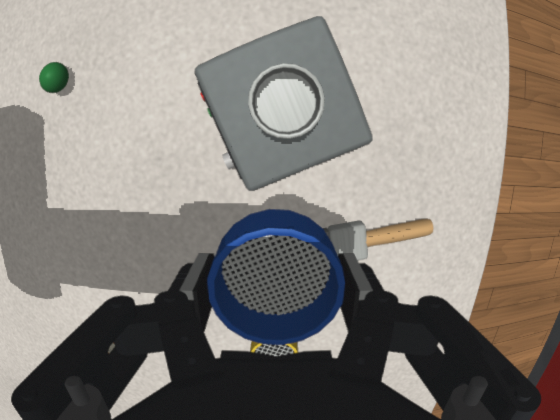

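The pan's outer rim is near (287,102), radius about 37 px. Blue is held at (277,280).

```bash
cat >> h.py <<'E'
def grayrim(c,u,v,rp,z,thr=None,dbg=None):
    # brightness mask near (u,v), outer hull -> circle on plane z
    g=cv2.cvtColor(c["pixels"],cv2.COLOR_RGB2GRAY);m=np.zeros_like(g);cv2.circle(m,(int(u),int(v)),int(rp),255,-1)
    if thr is None: thr,_=cv2.threshold(g[m>0].reshape(-1,1),0,255,cv2.THRESH_OTSU)
    b=((g>thr)&(m>0)).astype(np.uint8)*255
    if dbg: cv2.imwrite("pics/"+dbg,b)
    cs,_=cv2.findContours(b,cv2.RETR_EXTERNAL,cv2.CHAIN_APPROX_NONE);k=max(cs,key=lambda k:cv2.contourArea(cv2.convexHull(k)))
    P=np.array([plane(c,*p[0],z)[:2] for p in cv2.convexHull(k)],np.float32)
    (x,y),r=cv2.minEnclosingCircle(P);e=cv2.fitEllipse(P)
    print("thr",thr,"circ",round(x,1),round(y,1),"d",round(2*r,1),"ell",np.round(e[0],1),np.round(e[1],1))
E
python3 - <<'E'
from h import *
w=cam("wrist");s=sense();z=s["eef_pos"][2];print(s["eef_pos"])
grayrim(w,287,102,44,75,dbg="m4.png");grayrim(w,287,102,44,75,thr=125)
rim(w,"blue",z-9.7+34,s["eef_pos"])
E
```

```text
[668.06587067  56.82668051 189.26187817]
thr 156.0 circ 680.4 139.2 d 58.7 ell [680.4 139.2] [58.2 58.6]
thr 125 circ 678.7 137.3 d 69.8 ell [677.5 138.3] [64.8 69.9]
wrist blue circ 669.2 59.7 d 66.0 hull bbox mid [669.7  59.7] [58.5 65.8]
```

View pics/m4.png

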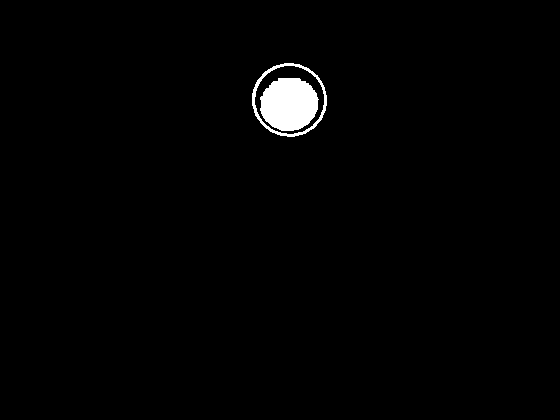

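```bash
python3 -m handwheel '[{"grip":50,"tx":0,"ty":0,"tz":0,"wx":0,"wy":0,"wz":0},{"grip":50,"tx":0,"ty":0,"tz":0,"wx":0,"wy":0,"wz":0}]'
python3 - <<'E'
from h import *
w=cam("wrist");s=sense();z=s["eef_pos"][2];print(s["eef_pos"],s["joints"])
grayrim(w,287,102,44,75)
rim(w,"blue",z-9.7+34,s["eef_pos"])
E
```

```text
time_s: 3.08
eef_pos: [667.0, 56.4, 190.4]
ee_rot: [-0.5, 0.5, -0.5, 0.5]
force: [-0.0, 0.0, -0.7]
grip_width: 0.681
[667.06936925  56.3230057  190.29028726] [-9.03727822e-02  6.69039756e-01  1.05699527e+00 -1.56694066e-05
  1.41417166e+00 -9.00684638e-02]
thr 156.0 circ 680.4 139.1 d 59.0 ell [680.4 139.2] [58.3 58.6]
wrist blue circ 667.1 58.5 d 66.4 hull bbox mid [667.3  58.5] [58.8 66.1]
```

```bash
python3 -m handwheel '[{"grip":50,"tx":-30,"ty":0,"tz":5,"wx":0,"wy":0,"wz":0},{"grip":50,"tx":-30,"ty":0,"tz":5,"wx":0,"wy":0,"wz":0},{"grip":50,"tx":-22.2,"ty":0,"tz":3.3,"wx":0,"wy":0,"wz":0},{"grip":50,"tx":0,"ty":30,"tz":0,"wx":0,"wy":0,"wz":0},{"grip":50,"tx":0,"ty":30,"tz":0,"wx":0,"wy":0,"wz":0},{"grip":50,"tx":0,"ty":30,"tz":0,"wx":0,"wy":0,"wz":0},{"grip":50,"tx":0,"ty":0,"tz":0,"wx":0,"wy":0,"wz":0},{"grip":50,"tx":0,"ty":0,"tz":0,"wx":0,"wy":0,"wz":0}]'
python3 - <<'E'
from h import *
cam("wrist","w5.png");cam("side","s5.png");print(sense()["eef_pos"])
E
```

```text
time_s: 3.8
eef_pos: [680.4, 138.5, 99.1]
ee_rot: [0.499, -0.5, 0.5, -0.5]
force: [-0.4, -0.6, 0.3]
grip_width: 0.68
[681.98375335 138.59204712 101.93761253]
```

View pics/w5.png

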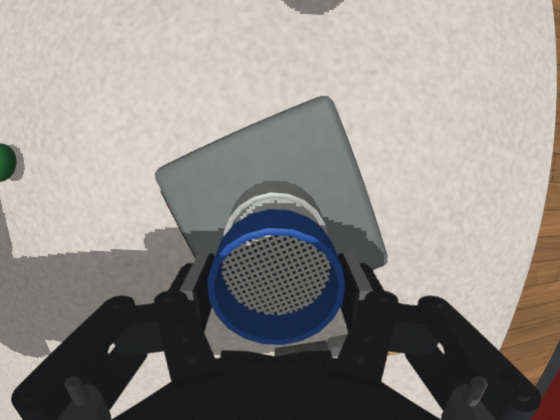

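View pics/s5.png

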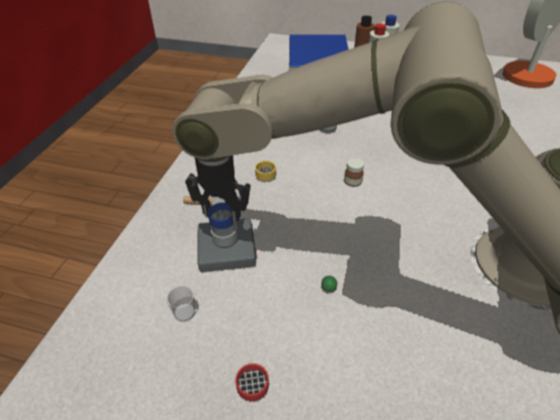

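Blue sits right above the pan: in the wrist view the pan rim's arc (275,200) is concentric with the sieve. I lower it.

```bash
python3 -m handwheel '[{"grip":50,"tx":0,"ty":11,"tz":0,"wx":0,"wy":0,"wz":0},{"grip":50,"tx":0,"ty":7,"tz":0,"wx":0,"wy":0,"wz":0},{"grip":50,"tx":0,"ty":4,"tz":0,"wx":0,"wy":0,"wz":0},{"grip":50,"tx":0,"ty":0,"tz":0,"wx":0,"wy":0,"wz":0},{"grip":50,"tx":0,"ty":0,"tz":0,"wx":0,"wy":0,"wz":0}]'
```

```text
time_s: 4.32
eef_pos: [681.1, 138.7, 76.9]
ee_rot: [-0.5, 0.5, -0.5, 0.5]
force: [0.2, -0.3, 1.5]
grip_width: 0.682
```

```bash
python3 -m handwheel '[{"grip":50,"tx":0,"ty":1,"tz":0,"wx":0,"wy":0,"wz":0},{"grip":50,"tx":0,"ty":0,"tz":0,"wx":0,"wy":0,"wz":0},{"grip":72,"tx":0,"ty":0,"tz":0,"wx":0,"wy":0,"wz":0},{"grip":85,"tx":0,"ty":0,"tz":0,"wx":0,"wy":0,"wz":0},{"grip":85,"tx":0,"ty":0,"tz":0,"wx":0,"wy":0,"wz":0},{"grip":85,"tx":0,"ty":0,"tz":0,"wx":0,"wy":0,"wz":0}]'
python3 - <<'E'
from h import *
w=cam("wrist","w6.png");rim(w,"blue",101,(681,139));print(sense()["eef_pos"])
E
```

```text
time_s: 4.82
eef_pos: [681.0, 138.7, 75.5]
ee_rot: [0.5, -0.5, 0.5, -0.5]
force: [-0.1, -0.4, -0.4]
grip_width: 0.997
wrist blue circ 681.7 141.0 d 66.2 hull bbox mid [681.4 141.1] [58.8 65.7]
[680.95745786 138.70555356  75.5540448 ]
```

View pics/w6.png

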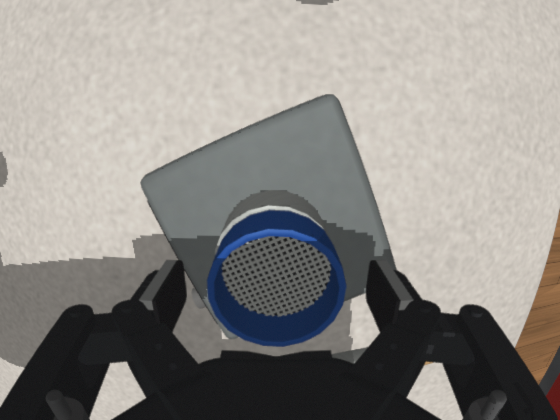

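Blue is on the pan and released, with its rim at (277,280). I rise and verify, then go to yellow.

```bash
python3 -m handwheel '[{"grip":85,"tx":0,"ty":-30,"tz":0,"wx":0,"wy":0,"wz":0},{"grip":85,"tx":0,"ty":-40,"tz":0,"wx":0,"wy":0,"wz":0},{"grip":85,"tx":20,"ty":-30,"tz":0,"wx":0,"wy":0,"wz":0},{"grip":85,"tx":35,"ty":0,"tz":0,"wx":0,"wy":0,"wz":0},{"grip":85,"tx":0,"ty":0,"tz":0,"wx":0,"wy":0,"wz":0},{"grip":85,"tx":0,"ty":0,"tz":0,"wx":0,"wy":0,"wz":0}]'
python3 - <<'E'
from h import *
w=cam("wrist","w7.png");rim(w,"blue",101,(681,139));print(sense()["eef_pos"])
E
python3 -m handwheel '[{"grip":85,"tx":38,"ty":0,"tz":-2,"wx":0,"wy":0,"wz":0},{"grip":85,"tx":38,"ty":0,"tz":-2,"wx":0,"wy":0,"wz":0},{"grip":85,"tx":38,"ty":0,"tz":-2,"wx":0,"wy":0,"wz":0},{"grip":85,"tx":38,"ty":0,"tz":-2,"wx":0,"wy":0,"wz":0},{"grip":85,"tx":38,"ty":0,"tz":-2,"wx":0,"wy":0,"wz":0},{"grip":85,"tx":38,"ty":20,"tz":-3,"wx":0,"wy":0,"wz":0},{"grip":85,"tx":0,"ty":15,"tz":0,"wx":0,"wy":0,"wz":0},{"grip":85,"tx":0,"ty":0,"tz":0,"wx":0,"wy":0,"wz":0},{"grip":85,"tx":0,"ty":0,"tz":0,"wx":0,"wy":0,"wz":0}]'
python3 - <<'E'
from h import *
w=cam("wrist","w8.png");rim(w,"yellow",34,(669,-146));print(sense()["eef_pos"])
E
```

```text
time_s: 5.37
eef_pos: [681.0, 82.3, 175.7]
ee_rot: [0.499, -0.499, 0.501, -0.501]
force: [0.5, 0.8, 0.4]
grip_width: 0.991
wrist blue circ 681.6 137.3 d 59.2 hull bbox mid [681.5 137.3] [58.5 58.4]
[680.7907184   83.53215395 175.19477562]
time_s: 6.17
eef_pos: [668.0, -141.6, 140.5]
ee_rot: [0.5, -0.5, 0.501, -0.499]
force: [0.7, -1.4, 0.4]
grip_width: 0.997
wrist yellow circ 670.1 -148.9 d 63.3 hull bbox mid [ 670.6 -149.1] [57.9 62.8]
[ 668.52691285 -141.37569165  141.72966706]
```

View pics/w7.png

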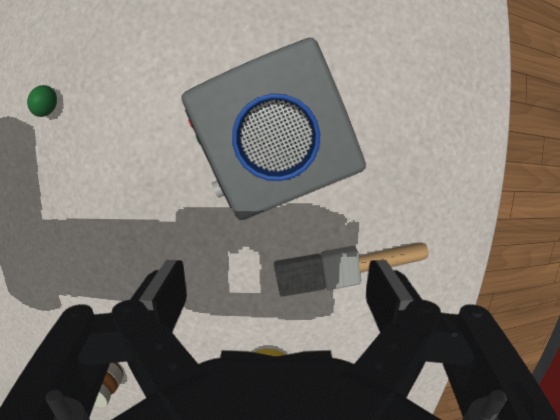

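View pics/w8.png

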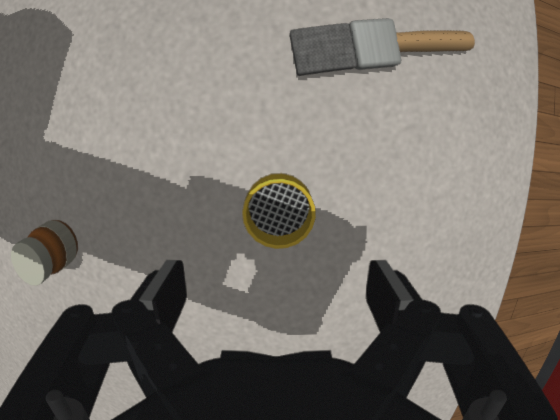

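w7 shows blue seated with its rim centred at (276,137), upright and 59 mm across at z 101. w8 shows yellow at (279,211), about (670.4,-150.5). I move to it and grip.

```bash
python3 -m handwheel '[{"grip":85,"tx":9,"ty":30,"tz":2,"wx":0,"wy":0,"wz":0},{"grip":85,"tx":0,"ty":35,"tz":0,"wx":0,"wy":0,"wz":0},{"grip":85,"tx":0,"ty":35,"tz":0,"wx":0,"wy":0,"wz":0},{"grip":85,"tx":0,"ty":22,"tz":0,"wx":0,"wy":0,"wz":0},{"grip":85,"tx":0,"ty":10,"tz":0,"wx":0,"wy":0,"wz":0},{"grip":85,"tx":0,"ty":0,"tz":0,"wx":0,"wy":0,"wz":0},{"grip":50,"tx":0,"ty":0,"tz":0,"wx":0,"wy":0,"wz":0},{"grip":50,"tx":0,"ty":0,"tz":0,"wx":0,"wy":0,"wz":0},{"grip":50,"tx":0,"ty":0,"tz":0,"wx":0,"wy":0,"wz":0},{"grip":50,"tx":0,"ty":0,"tz":0,"wx":0,"wy":0,"wz":0}]'
python3 - <<'E'
from h import *
w=cam("wrist","w9.png");s=sense();print(s["eef_pos"],s["grip_width"]);rim(w,"yellow",34,(669,-146))
E
```

```text
time_s: 7.05
eef_pos: [671.5, -152.2, 12.4]
ee_rot: [-0.501, 0.499, -0.498, 0.501]
force: [-0.1, 0.9, 6.7]
grip_width: 0.681
[ 671.51684332 -152.20902473   12.40832004] 0.6730483623283466
wrist yellow circ 672.0 -147.5 d 66.1 hull bbox mid [ 671.8 -147.4] [58.2 65.8]
```

View pics/w9.png

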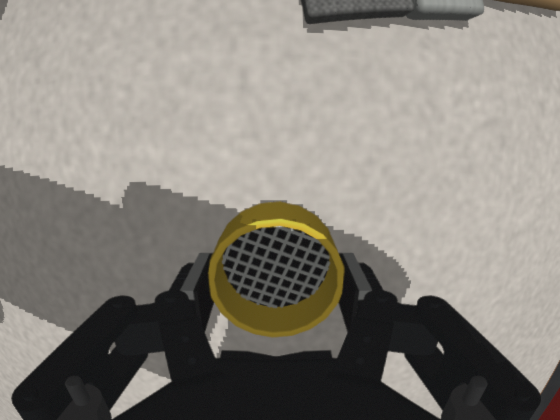

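Yellow is held at rim (277,268). Next I lift it and carry it to the tower.

```bash
python3 -m handwheel '[{"grip":50,"tx":0,"ty":-30,"tz":0,"wx":0,"wy":0,"wz":0},{"grip":50,"tx":0,"ty":-40,"tz":0,"wx":0,"wy":0,"wz":0},{"grip":50,"tx":0,"ty":-40,"tz":0,"wx":0,"wy":0,"wz":0},{"grip":50,"tx":-30,"ty":-40,"tz":2,"wx":0,"wy":0,"wz":0},{"grip":50,"tx":-35,"ty":-20,"tz":2,"wx":0,"wy":0,"wz":0},{"grip":50,"tx":-35,"ty":0,"tz":2,"wx":0,"wy":0,"wz":0},{"grip":50,"tx":-35,"ty":0,"tz":2,"wx":0,"wy":0,"wz":0},{"grip":50,"tx":-35,"ty":0,"tz":2,"wx":0,"wy":0,"wz":0},{"grip":50,"tx":-25,"ty":0,"tz":0,"wx":0,"wy":0,"wz":0},{"grip":50,"tx":0,"ty":0,"tz":0,"wx":0,"wy":0,"wz":0}]'
python3 -m handwheel '[{"grip":50,"tx":0,"ty":0,"tz":0,"wx":0,"wy":0,"wz":0},{"grip":50,"tx":0,"ty":0,"tz":0,"wx":0,"wy":0,"wz":0}]'
python3 - <<'E'
from h import *
w=cam("wrist","w10.png");s=sense();print(s["eef_pos"]);rim(w,"yellow",s["eef_pos"][2]-12.4+34,s["eef_pos"]);rim(w,"blue",101,(681,138))
E
```

```text
time_s: 7.93
eef_pos: [679.6, 43.3, 174.2]
ee_rot: [0.502, -0.501, 0.499, -0.499]
force: [-0.3, 0.5, -2.0]
grip_width: 0.679
time_s: 8.1
eef_pos: [679.9, 37.3, 173.5]
ee_rot: [-0.5, 0.5, -0.5, 0.5]
force: [-0.1, 0.1, -0.3]
grip_width: 0.68
[679.86217509  36.76905903 173.30074517]
wrist yellow circ 680.5 41.9 d 66.0 hull bbox mid [680.1  41.9] [58.3 65.8]
wrist blue circ 681.6 137.1 d 59.4 hull bbox mid [681.6 137.1] [58.1 58.3]
```

View pics/w10.png

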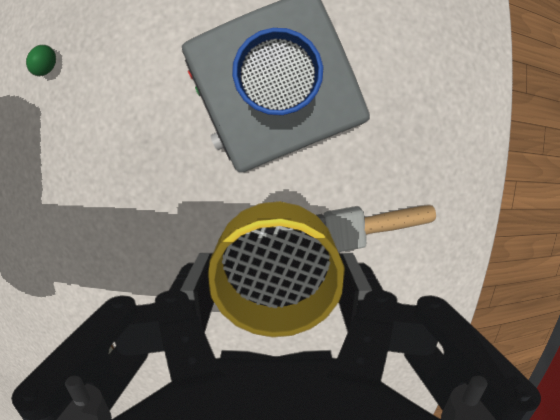

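Blue is in place at (278,72) and yellow is held level. I move over it.

```bash
python3 -m handwheel '[{"grip":50,"tx":-33,"ty":0,"tz":1.4,"wx":0,"wy":0,"wz":0},{"grip":50,"tx":-33,"ty":0,"tz":0,"wx":0,"wy":0,"wz":0},{"grip":50,"tx":-33,"ty":0,"tz":0,"wx":0,"wy":0,"wz":0},{"grip":50,"tx":0,"ty":20,"tz":0,"wx":0,"wy":0,"wz":0},{"grip":50,"tx":0,"ty":20,"tz":0,"wx":0,"wy":0,"wz":0},{"grip":50,"tx":0,"ty":0,"tz":0,"wx":0,"wy":0,"wz":0},{"grip":50,"tx":0,"ty":0,"tz":0,"wx":0,"wy":0,"wz":0},{"grip":50,"tx":0,"ty":0,"tz":0,"wx":0,"wy":0,"wz":0}]'
python3 - <<'E'
from h import *
w=cam("wrist","w11.png");s=sense();print(s["eef_pos"])
rim(w,"yellow",s["eef_pos"][2]-12.4+34,s["eef_pos"])
c=cam("scene","c11.png");cv2.imwrite("pics/c11b.png",cv2.resize(c["pixels"][170:300,230:400,::-1],None,fx=4,fy=4))
E
```

```text
time_s: 8.82
eef_pos: [681.9, 135.8, 134.3]
ee_rot: [-0.5, 0.499, -0.5, 0.501]
force: [-0.3, -0.6, -1.4]
grip_width: 0.674
[681.97974194 136.05445573 134.57898385]
wrist yellow circ 682.8 140.9 d 66.2 hull bbox mid [682.1 141. ] [58. 66.]
```

View pics/w11.png

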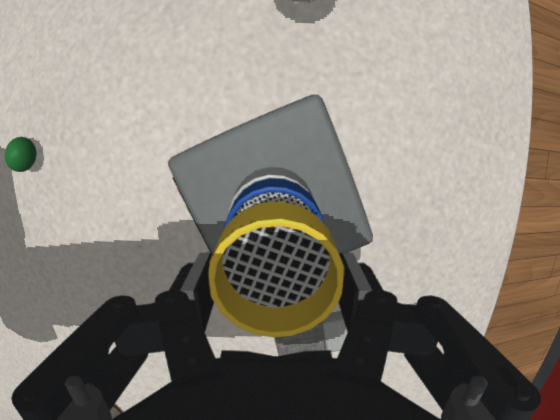

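View pics/c11b.png

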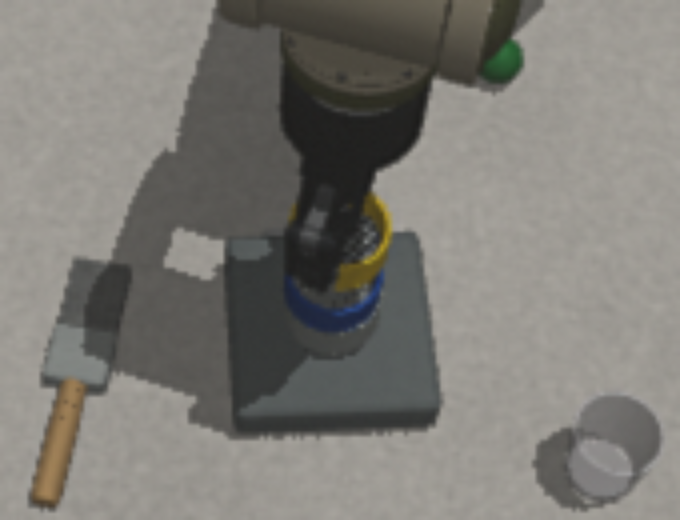

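Yellow is directly above blue in both views. I lower it.

```bash
python3 -m handwheel '[{"grip":50,"tx":0,"ty":12,"tz":0,"wx":0,"wy":0,"wz":0},{"grip":50,"tx":0,"ty":8,"tz":0,"wx":0,"wy":0,"wz":0},{"grip":50,"tx":0,"ty":5,"tz":0,"wx":0,"wy":0,"wz":0},{"grip":50,"tx":0,"ty":3,"tz":0,"wx":0,"wy":0,"wz":0},{"grip":50,"tx":0,"ty":0,"tz":0,"wx":0,"wy":0,"wz":0},{"grip":50,"tx":0,"ty":0,"tz":0,"wx":0,"wy":0,"wz":0}]'
```

```text
time_s: 9.42
eef_pos: [681.1, 136.9, 105.5]
ee_rot: [-0.5, 0.5, -0.5, 0.5]
force: [-4.4, -1.5, 5.8]
grip_width: 0.681
```

```bash
python3 -m handwheel '[{"grip":50,"tx":0,"ty":0.5,"tz":0,"wx":0,"wy":0,"wz":0},{"grip":50,"tx":0,"ty":0,"tz":0,"wx":0,"wy":0,"wz":0},{"grip":72,"tx":0,"ty":0,"tz":0,"wx":0,"wy":0,"wz":0},{"grip":85,"tx":0,"ty":0,"tz":0,"wx":0,"wy":0,"wz":0},{"grip":85,"tx":0,"ty":0,"tz":0,"wx":0,"wy":0,"wz":0},{"grip":85,"tx":0,"ty":-20,"tz":0,"wx":0,"wy":0,"wz":0},{"grip":85,"tx":0,"ty":-35,"tz":0,"wx":0,"wy":0,"wz":0},{"grip":85,"tx":30,"ty":-30,"tz":0,"wx":0,"wy":0,"wz":0},{"grip":85,"tx":30,"ty":0,"tz":0,"wx":0,"wy":0,"wz":0},{"grip":85,"tx":0,"ty":0,"tz":0,"wx":0,"wy":0,"wz":0}]'
python3 -m handwheel '[{"grip":85,"tx":0,"ty":0,"tz":0,"wx":0,"wy":0,"wz":0},{"grip":85,"tx":0,"ty":0,"tz":0,"wx":0,"wy":0,"wz":0}]'
python3 - <<'E'
from h import *
w=cam("wrist","w12.png");s=sense();print(s["eef_pos"])
rim(w,"yellow",127,(681,138))
c=cam("side","s12.png");cv2.imwrite("pics/s12b.png",cv2.resize(c["pixels"][170:300,150:320,::-1],None,fx=4,fy=4))
E
```

```text
time_s: 10.25
eef_pos: [682.1, 72.7, 190.5]
ee_rot: [-0.499, 0.499, -0.5, 0.502]
force: [0.2, -0.0, -0.3]
grip_width: 0.997
time_s: 10.42
eef_pos: [680.9, 77.9, 187.8]
ee_rot: [0.5, -0.5, 0.5, -0.5]
force: [-0.2, 0.8, 0.1]
grip_width: 0.996
[680.89634501  78.30274532 187.82118552]
wrist yellow circ 681.5 138.1 d 59.6 hull bbox mid [681.5 138.1] [59. 59.]
```

View pics/w12.png

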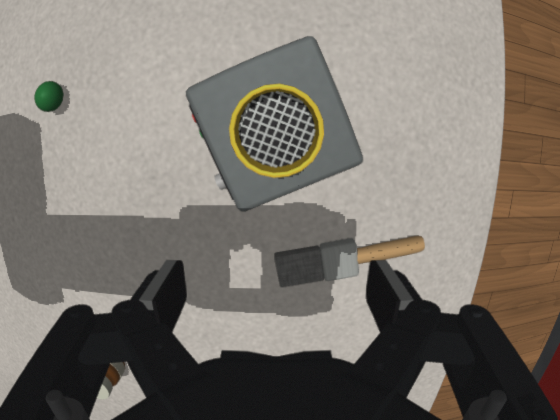

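View pics/s12b.png

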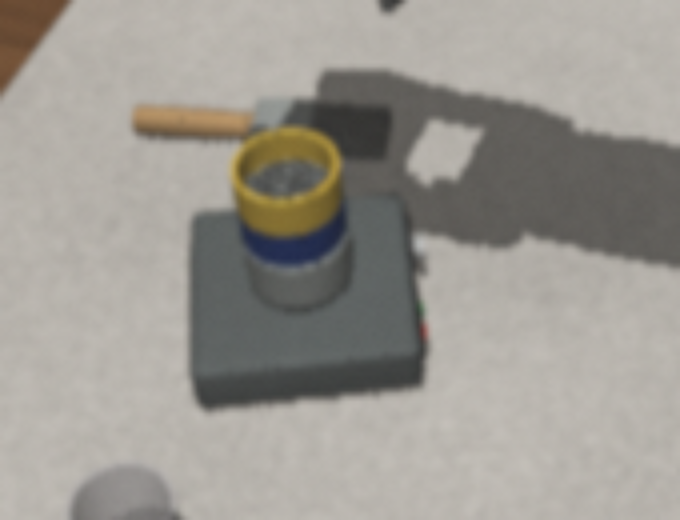

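Yellow is seated: rim at (277,131), 59.6 mm across at z 127, and straight in the side view. Next is red.

```bash
python3 -m handwheel '[{"grip":85,"tx":-36,"ty":0,"tz":-17,"wx":0,"wy":0,"wz":0},{"grip":85,"tx":-36,"ty":0,"tz":-17,"wx":0,"wy":0,"wz":0},{"grip":85,"tx":-36,"ty":0,"tz":-17,"wx":0,"wy":0,"wz":0},{"grip":85,"tx":-36,"ty":0,"tz":-17,"wx":0,"wy":0,"wz":0},{"grip":85,"tx":-36,"ty":0,"tz":-17,"wx":0,"wy":0,"wz":0},{"grip":85,"tx":-36,"ty":0,"tz":-17,"wx":0,"wy":0,"wz":0},{"grip":85,"tx":-36,"ty":10,"tz":-17,"wx":0,"wy":0,"wz":0},{"grip":85,"tx":-36,"ty":15,"tz":-17,"wx":0,"wy":0,"wz":0},{"grip":85,"tx":-36,"ty":15,"tz":-17,"wx":0,"wy":0,"wz":0},{"grip":85,"tx":-36,"ty":10,"tz":-12,"wx":0,"wy":0,"wz":0}]'
python3 -m handwheel '[{"grip":85,"tx":0,"ty":0,"tz":0,"wx":0,"wy":0,"wz":0},{"grip":85,"tx":0,"ty":0,"tz":0,"wx":0,"wy":0,"wz":0},{"grip":85,"tx":0,"ty":0,"tz":0,"wx":0,"wy":0,"wz":0}]'
python3 - <<'E'
from h import *
w=cam("wrist","w13.png");s=sense();print(s["eef_pos"])
rim(w,"red",34,(516,444))
E
```

```text
time_s: 11.35
eef_pos: [514.3, 438.3, 137.7]
ee_rot: [-0.5, 0.501, -0.5, 0.499]
force: [0.4, 0.4, 0.6]
grip_width: 0.997
time_s: 11.6
eef_pos: [516.7, 436.1, 139.2]
ee_rot: [-0.5, 0.5, -0.5, 0.5]
force: [1.3, -0.7, 0.0]
grip_width: 0.996
[517.26240125 435.54192839 139.56914771]
wrist red circ 517.7 440.7 d 61.8 hull bbox mid [517.5 440.7] [57.7 61. ]
```

View pics/w13.png

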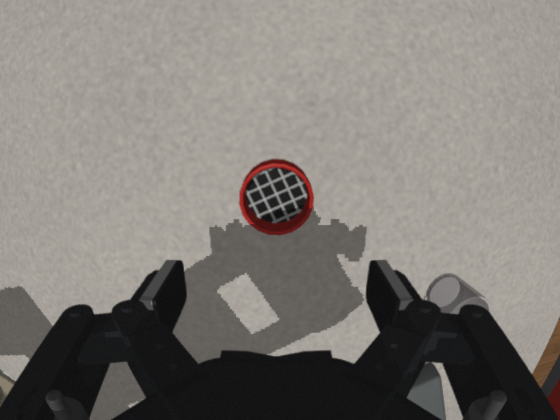

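Red is at (277,197), about (517.5,439.5). I descend and grip.

```bash
python3 -m handwheel '[{"grip":85,"tx":-4,"ty":30,"tz":0,"wx":0,"wy":0,"wz":0},{"grip":85,"tx":0,"ty":35,"tz":0,"wx":0,"wy":0,"wz":0},{"grip":85,"tx":0,"ty":35,"tz":0,"wx":0,"wy":0,"wz":0},{"grip":85,"tx":0,"ty":21,"tz":0,"wx":0,"wy":0,"wz":0},{"grip":85,"tx":0,"ty":9,"tz":0,"wx":0,"wy":0,"wz":0},{"grip":85,"tx":0,"ty":0,"tz":0,"wx":0,"wy":0,"wz":0},{"grip":50,"tx":0,"ty":0,"tz":0,"wx":0,"wy":0,"wz":0},{"grip":50,"tx":0,"ty":0,"tz":0,"wx":0,"wy":0,"wz":0},{"grip":50,"tx":0,"ty":0,"tz":0,"wx":0,"wy":0,"wz":0},{"grip":50,"tx":0,"ty":0,"tz":0,"wx":0,"wy":0,"wz":0}]'
python3 - <<'E'
from h import *
w=cam("wrist","w14.png");s=sense();print(s["eef_pos"],s["grip_width"]);rim(w,"red",34,(517,440))
E
```

```text
time_s: 12.48
eef_pos: [518.2, 440.6, 12.2]
ee_rot: [0.502, -0.498, 0.5, -0.5]
force: [0.5, -1.4, 5.7]
grip_width: 0.682
[518.2433566  440.5404107   12.16760255] 0.6838203077324251
wrist red circ 518.3 442.8 d 66.2 hull bbox mid [518.5 442.9] [58.5 65.6]
```

View pics/w14.png

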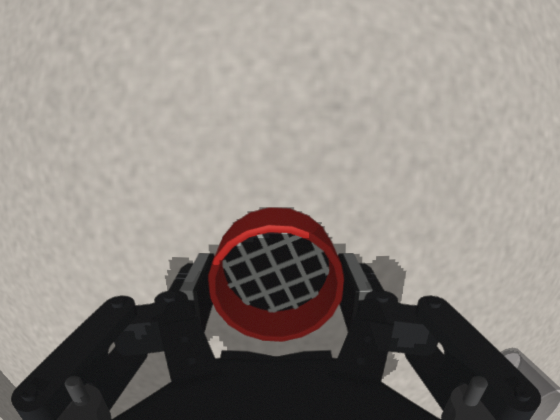

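Red is held at rim (277,280). I lift it and carry it over.

```bash
python3 -m handwheel '[{"grip":50,"tx":0,"ty":-25,"tz":0,"wx":0,"wy":0,"wz":0},{"grip":50,"tx":0,"ty":-40,"tz":0,"wx":0,"wy":0,"wz":0},{"grip":50,"tx":0,"ty":-40,"tz":0,"wx":0,"wy":0,"wz":0},{"grip":50,"tx":0,"ty":-40,"tz":0,"wx":0,"wy":0,"wz":0},{"grip":50,"tx":20,"ty":-35,"tz":10,"wx":0,"wy":0,"wz":0},{"grip":50,"tx":36,"ty":0,"tz":18,"wx":0,"wy":0,"wz":0},{"grip":50,"tx":36,"ty":0,"tz":18,"wx":0,"wy":0,"wz":0},{"grip":50,"tx":36,"ty":0,"tz":18,"wx":0,"wy":0,"wz":0},{"grip":50,"tx":36,"ty":0,"tz":18,"wx":0,"wy":0,"wz":0},{"grip":50,"tx":36,"ty":0,"tz":18,"wx":0,"wy":0,"wz":0}]'
python3 -m handwheel '[{"grip":50,"tx":36,"ty":0,"tz":18,"wx":0,"wy":0,"wz":0},{"grip":50,"tx":35,"ty":0,"tz":18,"wx":0,"wy":0,"wz":0},{"grip":50,"tx":25,"ty":0,"tz":18,"wx":0,"wy":0,"wz":0},{"grip":50,"tx":0,"ty":0,"tz":9,"wx":0,"wy":0,"wz":0},{"grip":50,"tx":0,"ty":0,"tz":0,"wx":0,"wy":0,"wz":0},{"grip":50,"tx":0,"ty":0,"tz":0,"wx":0,"wy":0,"wz":0},{"grip":50,"tx":0,"ty":0,"tz":0,"wx":0,"wy":0,"wz":0}]'
python3 - <<'E'
from h import *
w=cam("wrist","w15.png");s=sense();z=s["eef_pos"][2];print(s["eef_pos"],s["grip_width"]);rim(w,"red",z+21.8,s["eef_pos"]);rim(w,"yellow",127,(681,138))
E
```

```text
time_s: 13.37
eef_pos: [617.5, 238.2, 190.8]
ee_rot: [0.501, -0.499, 0.5, -0.5]
force: [0.2, 0.6, -1.1]
grip_width: 0.683
time_s: 13.95
eef_pos: [679.2, 145.1, 189.9]
ee_rot: [0.5, -0.5, 0.5, -0.5]
force: [0.1, -0.0, -1.4]
grip_width: 0.678
[679.20219399 145.18303105 189.91542848] 0.6842156457977453
wrist red circ 679.8 147.7 d 66.4 hull bbox mid [679.5 147.7] [58.6 66.1]
wrist yellow circ 682.1 146.3 d 57.0 hull bbox mid [682.1 157.9] [56.8 29.6]
```

View pics/w15.png

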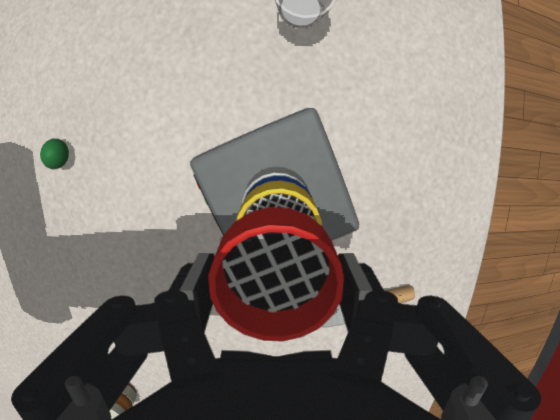

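The yellow rim (279,205) shows behind the held red sieve. I correct by +2.2 in x and -5.7 in y, then descend.

```bash
python3 -m handwheel '[{"grip":50,"tx":5.7,"ty":0,"tz":2.2,"wx":0,"wy":0,"wz":0},{"grip":50,"tx":0,"ty":20,"tz":0,"wx":0,"wy":0,"wz":0},{"grip":50,"tx":0,"ty":20,"tz":0,"wx":0,"wy":0,"wz":0},{"grip":50,"tx":0,"ty":0,"tz":0,"wx":0,"wy":0,"wz":0},{"grip":50,"tx":0,"ty":0,"tz":0,"wx":0,"wy":0,"wz":0},{"grip":50,"tx":0,"ty":0,"tz":0,"wx":0,"wy":0,"wz":0}]'
python3 - <<'E'
from h import *
w=cam("wrist","w16.png");s=sense();print(s["eef_pos"])
E
```

```text
time_s: 14.5
eef_pos: [682.5, 138.5, 150.9]
ee_rot: [0.501, -0.5, 0.499, -0.5]
force: [0.1, -0.3, -0.1]
grip_width: 0.683
[682.60461565 138.42420749 151.14250529]
```

View pics/w16.png

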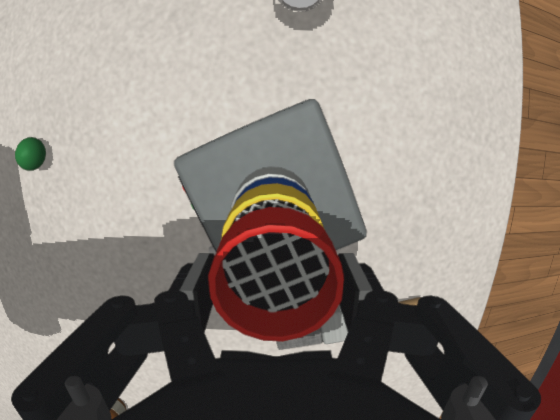

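```bash
python3 -m handwheel '[{"grip":50,"tx":-0.5,"ty":8,"tz":-0.7,"wx":0,"wy":0,"wz":0},{"grip":50,"tx":0,"ty":5,"tz":0,"wx":0,"wy":0,"wz":0},{"grip":50,"tx":0,"ty":4,"tz":0,"wx":0,"wy":0,"wz":0},{"grip":50,"tx":0,"ty":2,"tz":0,"wx":0,"wy":0,"wz":0},{"grip":50,"tx":0,"ty":0,"tz":0,"wx":0,"wy":0,"wz":0},{"grip":50,"tx":0,"ty":0,"tz":0,"wx":0,"wy":0,"wz":0}]'
```

```text
time_s: 15.05
eef_pos: [681.4, 138.9, 131.2]
ee_rot: [0.5, -0.5, 0.5, -0.5]
force: [-3.0, -0.6, 4.9]
grip_width: 0.679
```

```bash
python3 -m handwheel '[{"grip":50,"tx":0,"ty":0.5,"tz":0,"wx":0,"wy":0,"wz":0},{"grip":50,"tx":0,"ty":0,"tz":0,"wx":0,"wy":0,"wz":0},{"grip":72,"tx":0,"ty":0,"tz":0,"wx":0,"wy":0,"wz":0},{"grip":85,"tx":0,"ty":0,"tz":0,"wx":0,"wy":0,"wz":0},{"grip":85,"tx":0,"ty":0,"tz":0,"wx":0,"wy":0,"wz":0},{"grip":85,"tx":0,"ty":-20,"tz":0,"wx":0,"wy":0,"wz":0},{"grip":85,"tx":0,"ty":-35,"tz":0,"wx":0,"wy":0,"wz":0},{"grip":85,"tx":30,"ty":-30,"tz":0,"wx":0,"wy":0,"wz":0},{"grip":85,"tx":30,"ty":0,"tz":0,"wx":0,"wy":0,"wz":0},{"grip":85,"tx":0,"ty":0,"tz":0,"wx":0,"wy":0,"wz":0}]'
python3 -m handwheel '[{"grip":85,"tx":0,"ty":0,"tz":0,"wx":0,"wy":0,"wz":0},{"grip":85,"tx":0,"ty":0,"tz":0,"wx":0,"wy":0,"wz":0}]'
python3 - <<'E'
from h import *
w=cam("wrist","w17.png");s=sense();print(s["eef_pos"])
rim(w,"red",153,(681,138))
c=cam("side","s17.png");cv2.imwrite("pics/s17b.png",cv2.resize(c["pixels"][170:300,150:320,::-1],None,fx=4,fy=4))
E
```

```text
time_s: 15.88
eef_pos: [682.2, 74.6, 216.2]
ee_rot: [-0.499, 0.498, -0.5, 0.502]
force: [0.5, -0.2, -0.1]
grip_width: 0.996
time_s: 16.05
eef_pos: [681.1, 79.7, 213.5]
ee_rot: [0.5, -0.5, 0.5, -0.5]
force: [-0.3, 0.3, -0.4]
grip_width: 0.995
[681.11508878  80.13934109 213.40680627]
wrist red circ 681.9 137.6 d 59.4 hull bbox mid [682.  137.7] [58.4 58.3]
```

View pics/w17.png

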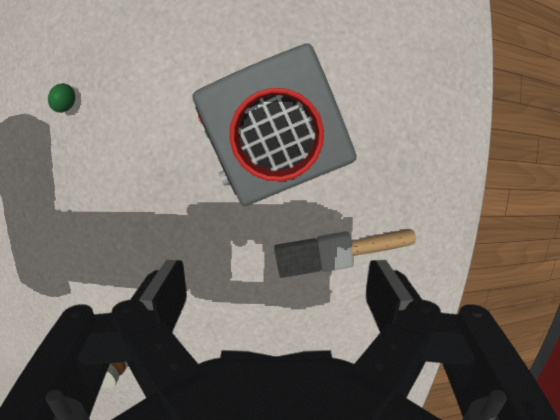

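View pics/s17b.png

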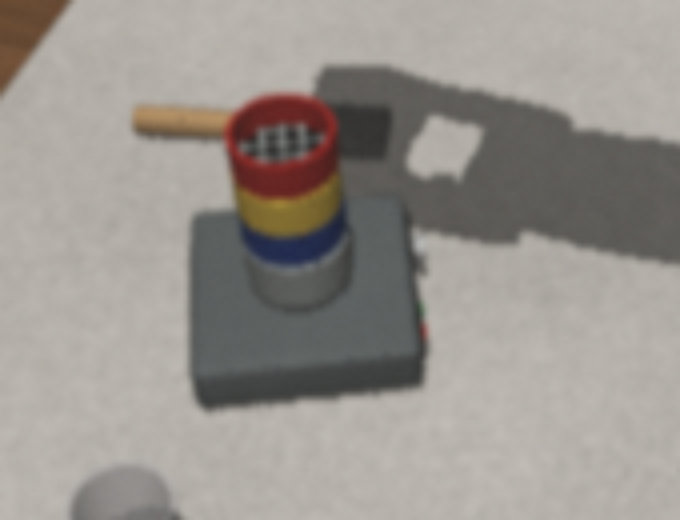

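Red is seated: rim at (277,134), 59.4 mm across at z 153, and the tower is straight. Next is the lid.

```bash
python3 -m handwheel '[{"grip":85,"tx":38,"ty":0,"tz":-10,"wx":0,"wy":0,"wz":0},{"grip":85,"tx":38,"ty":0,"tz":-10,"wx":0,"wy":0,"wz":0},{"grip":85,"tx":38,"ty":0,"tz":-10,"wx":0,"wy":0,"wz":0},{"grip":85,"tx":38,"ty":0,"tz":-10,"wx":0,"wy":0,"wz":0},{"grip":85,"tx":38,"ty":0,"tz":-10,"wx":0,"wy":0,"wz":0},{"grip":85,"tx":38,"ty":0,"tz":-10,"wx":0,"wy":0,"wz":0},{"grip":85,"tx":38,"ty":0,"tz":-10,"wx":0,"wy":0,"wz":0},{"grip":85,"tx":38,"ty":0,"tz":-10,"wx":0,"wy":0,"wz":0},{"grip":85,"tx":38,"ty":0,"tz":-10,"wx":0,"wy":0,"wz":0},{"grip":85,"tx":38,"ty":0,"tz":-10,"wx":0,"wy":0,"wz":0}]'
python3 -m handwheel '[{"grip":85,"tx":38,"ty":20,"tz":-10,"wx":0,"wy":0,"wz":0},{"grip":85,"tx":38,"ty":25,"tz":-10,"wx":0,"wy":0,"wz":0},{"grip":85,"tx":38,"ty":25,"tz":-10,"wx":0,"wy":0,"wz":0},{"grip":85,"tx":10,"ty":0,"tz":0,"wx":0,"wy":0,"wz":0},{"grip":85,"tx":0,"ty":0,"tz":0,"wx":0,"wy":0,"wz":0},{"grip":85,"tx":0,"ty":0,"tz":0,"wx":0,"wy":0,"wz":0},{"grip":85,"tx":0,"ty":0,"tz":0,"wx":0,"wy":0,"wz":0}]'
python3 - <<'E'
from h import *
w=cam("wrist","w18.png");s=sense();print(s["eef_pos"],s["joints"].round(2))
E
```

```text
time_s: 16.98
eef_pos: [581.0, -301.5, 214.0]
ee_rot: [0.5, -0.5, 0.5, -0.499]
force: [0.9, -0.3, 0.1]
grip_width: 0.994
time_s: 17.57
eef_pos: [555.1, -413.1, 151.5]
ee_rot: [0.501, -0.5, 0.499, -0.5]
force: [0.4, 0.2, 0.1]
grip_width: 0.998
[ 555.1212947  -413.05412199  151.68499917] [-0.81  0.75  1.02  0.    1.37 -0.81]
```

View pics/w18.png

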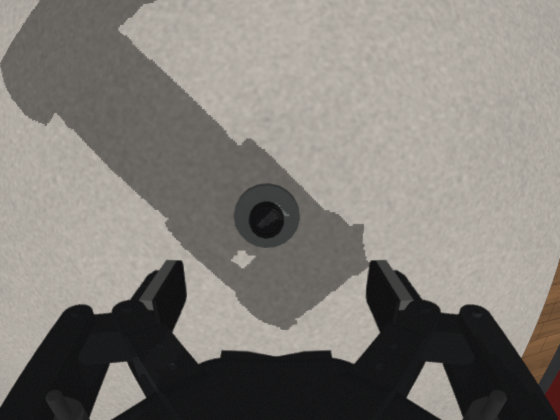

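The lid is at (267,215), with the cup at (267,219).

```bash
cat >> h.py <<'E'
def dark(c,u,v,rp,z,thr):
    g=cv2.cvtColor(c["pixels"],cv2.COLOR_RGB2GRAY);m=np.zeros_like(g);cv2.circle(m,(int(u),int(v)),int(rp),255,-1)
    b=((g<thr)&(m>0)).astype(np.uint8)*255
    cs,_=cv2.findContours(b,cv2.RETR_EXTERNAL,cv2.CHAIN_APPROX_NONE);k=max(cs,key=lambda k:cv2.contourArea(cv2.convexHull(k)))
    P=np.array([plane(c,*p[0],z)[:2] for p in cv2.convexHull(k)],np.float32);e=cv2.fitEllipse(P)
    print("dark",thr,"ell",np.round(e[0],1),np.round(e[1],1),"bbox mid",((P.max(0)+P.min(0))/2).round(1),(P.max(0)-P.min(0)).round(1))
E
python3 - <<'E'
from h import *
w=cam("wrist");g=cv2.cvtColor(w["pixels"],cv2.COLOR_RGB2GRAY)
print(sense()["eef_pos"]);print(g[215,225:310:3]);
for t in (30,40,50): dark(w,267,218,26,32,t)
for t in (75,85): dark(w,267,215,38,18,t)
E
```

```text
[ 555.04957613 -413.15113522  151.68493075]
[ 98  99  98  67  62  63  62  62  45  17  15  19  18  19  33  41  37  37
  29  27 100  76  62  60  63  96 107 104 102]
dark 30 ell [ 547.5 -431.8] [28.9 32.6] bbox mid [ 547.1 -431.8] [28.3 31.7]
dark 40 ell [ 547.4 -431.8] [29.6 33.6] bbox mid [ 547.5 -431.8] [29.2 33.5]
dark 50 ell [ 547.3 -431.8] [30.6 33.9] bbox mid [ 547.1 -431.8] [30.1 33.5]
dark 75 ell [ 547.4 -433. ] [58.6 60.7] bbox mid [ 547.5 -433. ] [58.6 60.7]
dark 85 ell [ 547.3 -433.1] [59.5 61.3] bbox mid [ 547.2 -433. ] [59.5 60.7]
```

```bash
python3 -m handwheel '[{"grip":85,"tx":20,"ty":20,"tz":-7.7,"wx":0,"wy":0,"wz":0},{"grip":85,"tx":0,"ty":30,"tz":0,"wx":0,"wy":0,"wz":0},{"grip":70,"tx":0,"ty":35,"tz":0,"wx":0,"wy":0,"wz":0},{"grip":70,"tx":0,"ty":25,"tz":0,"wx":0,"wy":0,"wz":0},{"grip":60,"tx":0,"ty":15,"tz":0,"wx":0,"wy":0,"wz":0},{"grip":60,"tx":0,"ty":0,"tz":0,"wx":0,"wy":0,"wz":0},{"grip":60,"tx":0,"ty":0,"tz":0,"wx":0,"wy":0,"wz":0}]'
python3 - <<'E'
from h import *
w=cam("wrist","w19.png");s=sense();print(s["eef_pos"],s["grip_width"])
E
```

```text
time_s: 18.25
eef_pos: [546.9, -433.9, 26.2]
ee_rot: [0.5, -0.5, 0.5, -0.5]
force: [0.9, -0.2, 0.4]
grip_width: 0.699
[ 547.24832058 -434.53209409   27.45666766] 0.7063282422658486
```

View pics/w19.png

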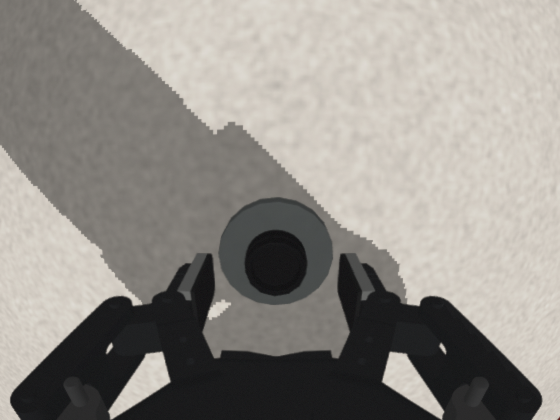

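The cup (276,262) is centred between the jaws. I go 6.5 mm lower and close.

```bash
python3 -m handwheel '[{"grip":60,"tx":-1,"ty":6,"tz":0,"wx":0,"wy":0,"wz":0},{"grip":60,"tx":0,"ty":0,"tz":0,"wx":0,"wy":0,"wz":0},{"grip":22,"tx":0,"ty":0,"tz":0,"wx":0,"wy":0,"wz":0},{"grip":22,"tx":0,"ty":0,"tz":0,"wx":0,"wy":0,"wz":0},{"grip":22,"tx":0,"ty":0,"tz":0,"wx":0,"wy":0,"wz":0},{"grip":22,"tx":0,"ty":0,"tz":0,"wx":0,"wy":0,"wz":0},{"grip":22,"tx":0,"ty":0,"tz":0,"wx":0,"wy":0,"wz":0}]' 40
python3 - <<'E'
from h import *
w=cam("wrist","w20.png");s=sense();print(s["eef_pos"],s["grip_width"]*85.4,s["force"])
E
```

```text
time_s: 18.88
eef_pos: [546.6, -433.8, 20.5]
ee_rot: [-0.5, 0.5, -0.5, 0.5]
force: [-0.7, 0.8, 5.6]
grip_width: 0.33
[ 546.578362  -433.8296382   20.4499075] 28.65519779195523 [-0.50547589  1.0327518   5.67329961]
```

View pics/w20.png

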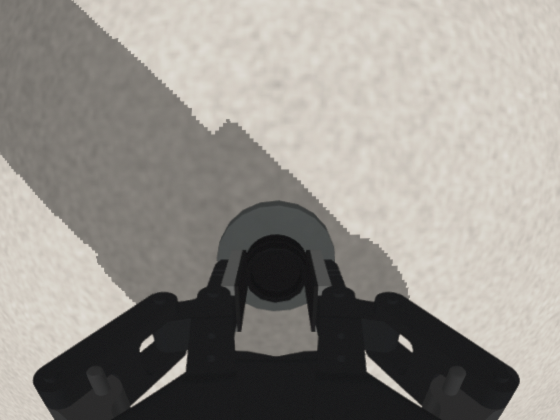

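The cup is gripped at 28.7 mm. I lift and carry it over.

```bash
python3 -m handwheel '[{"grip":22,"tx":0,"ty":-25,"tz":0,"wx":0,"wy":0,"wz":0},{"grip":22,"tx":0,"ty":-40,"tz":0,"wx":0,"wy":0,"wz":0},{"grip":22,"tx":0,"ty":-40,"tz":0,"wx":0,"wy":0,"wz":0},{"grip":22,"tx":0,"ty":-40,"tz":0,"wx":0,"wy":0,"wz":0},{"grip":22,"tx":-20,"ty":-40,"tz":5,"wx":0,"wy":0,"wz":0},{"grip":22,"tx":-36,"ty":-10,"tz":9,"wx":0,"wy":0,"wz":0},{"grip":22,"tx":-36,"ty":0,"tz":9,"wx":0,"wy":0,"wz":0},{"grip":22,"tx":-36,"ty":0,"tz":9,"wx":0,"wy":0,"wz":0},{"grip":22,"tx":-36,"ty":0,"tz":9,"wx":0,"wy":0,"wz":0},{"grip":22,"tx":-36,"ty":0,"tz":9,"wx":0,"wy":0,"wz":0}]'
python3 -m handwheel '[{"grip":22,"tx":-36,"ty":0,"tz":9,"wx":0,"wy":0,"wz":0},{"grip":22,"tx":-36,"ty":0,"tz":9,"wx":0,"wy":0,"wz":0},{"grip":22,"tx":-36,"ty":0,"tz":9,"wx":0,"wy":0,"wz":0},{"grip":22,"tx":-36,"ty":0,"tz":9,"wx":0,"wy":0,"wz":0},{"grip":22,"tx":-36,"ty":0,"tz":9,"wx":0,"wy":0,"wz":0},{"grip":22,"tx":-36,"ty":0,"tz":9,"wx":0,"wy":0,"wz":0},{"grip":22,"tx":-36,"ty":0,"tz":9,"wx":0,"wy":0,"wz":0},{"grip":22,"tx":-20,"ty":0,"tz":4,"wx":0,"wy":0,"wz":0},{"grip":22,"tx":0,"ty":0,"tz":0,"wx":0,"wy":0,"wz":0},{"grip":22,"tx":0,"ty":0,"tz":0,"wx":0,"wy":0,"wz":0}]'
python3 - <<'E'
from h import *
w=cam("wrist","w21.png");s=sense();print(s["eef_pos"],s["grip_width"]);rim(w,"red",153,(681,138))
E
```

```text
time_s: 19.77
eef_pos: [595.8, -233.2, 211.2]
ee_rot: [0.5, -0.5, 0.5, -0.5]
force: [1.5, -0.6, -0.6]
grip_width: 0.33
time_s: 20.6
eef_pos: [662.8, 37.8, 211.0]
ee_rot: [-0.5, 0.501, -0.5, 0.499]
force: [-1.4, -0.4, -2.0]
grip_width: 0.333
[662.74233523  36.59604313 211.12117656] 0.33115598837480437
wrist red circ 681.7 137.4 d 59.6 hull bbox mid [681.7 137.4] [59.  58.7]
```

View pics/w21.png

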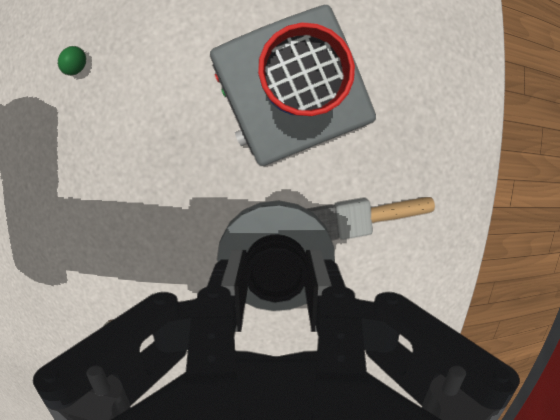

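Red is unmoved at (307,70) and the lid is held level. I move above it.

```bash
python3 -m handwheel '[{"grip":22,"tx":-33,"ty":0,"tz":7,"wx":0,"wy":0,"wz":0},{"grip":22,"tx":-33,"ty":0,"tz":6,"wx":0,"wy":0,"wz":0},{"grip":22,"tx":-34.3,"ty":0,"tz":6,"wx":0,"wy":0,"wz":0},{"grip":22,"tx":0,"ty":20,"tz":0,"wx":0,"wy":0,"wz":0},{"grip":22,"tx":0,"ty":0,"tz":0,"wx":0,"wy":0,"wz":0},{"grip":22,"tx":0,"ty":0,"tz":0,"wx":0,"wy":0,"wz":0},{"grip":22,"tx":0,"ty":0,"tz":0,"wx":0,"wy":0,"wz":0},{"grip":22,"tx":0,"ty":0,"tz":0,"wx":0,"wy":0,"wz":0}]'
python3 - <<'E'
from h import *
w=cam("wrist","w22.png");s=sense();print(s["eef_pos"],s["grip_width"]);rim(w,"red",153,(681,138))
c=cam("side","s22.png");cv2.imwrite("pics/s22b.png",cv2.resize(c["pixels"][130:280,150:320,::-1],None,fx=4,fy=4))
E
```

```text
time_s: 21.32
eef_pos: [682.4, 135.6, 192.9]
ee_rot: [-0.5, 0.499, -0.5, 0.501]
force: [-0.4, -0.1, -1.1]
grip_width: 0.332
[682.32355308 135.85045226 192.81964855] 0.3351010118752702
wrist red circ 681.4 143.5 d 57.5 hull bbox mid [681.4 155.6] [57.3 31.1]
```

View pics/w22.png

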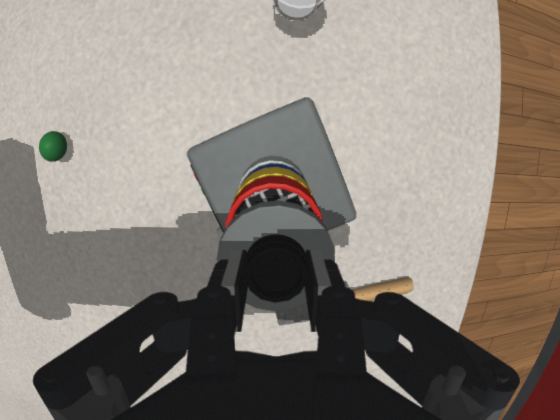

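View pics/s22b.png

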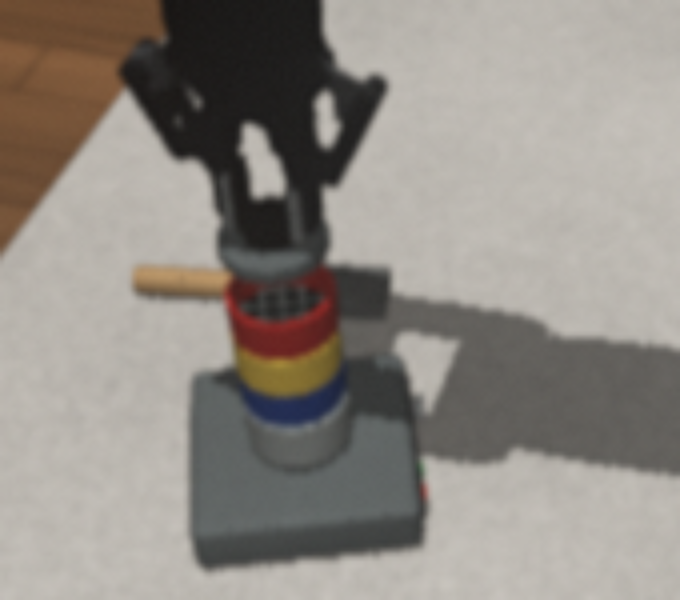

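The lid is over the tower in both views. I lower it with small corrections.

```bash
python3 -m handwheel '[{"grip":22,"tx":-0.8,"ty":10,"tz":-0.5,"wx":0,"wy":0,"wz":0},{"grip":22,"tx":0,"ty":7,"tz":0,"wx":0,"wy":0,"wz":0},{"grip":22,"tx":0,"ty":4,"tz":0,"wx":0,"wy":0,"wz":0},{"grip":22,"tx":0,"ty":3,"tz":0,"wx":0,"wy":0,"wz":0},{"grip":22,"tx":0,"ty":1,"tz":0,"wx":0,"wy":0,"wz":0},{"grip":22,"tx":0,"ty":0,"tz":0,"wx":0,"wy":0,"wz":0},{"grip":22,"tx":0,"ty":0,"tz":0,"wx":0,"wy":0,"wz":0}]'
```

```text
time_s: 22.0
eef_pos: [681.5, 138.1, 166.9]
ee_rot: [0.5, -0.5, 0.5, -0.5]
force: [-0.8, -0.8, -0.7]
grip_width: 0.329
```

```bash
python3 -m handwheel '[{"grip":22,"tx":0,"ty":1.5,"tz":0,"wx":0,"wy":0,"wz":0},{"grip":22,"tx":0,"ty":0,"tz":0,"wx":0,"wy":0,"wz":0},{"grip":22,"tx":0,"ty":0,"tz":0,"wx":0,"wy":0,"wz":0}]'
```

```text
time_s: 22.25
eef_pos: [681.6, 138.0, 165.5]
ee_rot: [0.5, -0.5, 0.5, -0.5]
force: [1.2, -0.5, 0.3]
grip_width: 0.331
```

```bash
python3 -m handwheel '[{"grip":22,"tx":0,"ty":1,"tz":0,"wx":0,"wy":0,"wz":0},{"grip":22,"tx":0,"ty":0,"tz":0,"wx":0,"wy":0,"wz":0},{"grip":22,"tx":0,"ty":0,"tz":0,"wx":0,"wy":0,"wz":0}]'
```

```text
time_s: 22.5
eef_pos: [681.7, 138.1, 165.5]
ee_rot: [0.5, -0.5, 0.5, -0.5]
force: [-1.4, 0.6, 5.4]
grip_width: 0.329
```

Contact: the force is 5.4 N and z no longer drops. I release and rise.

```bash
python3 -m handwheel '[{"grip":45,"tx":0,"ty":0,"tz":0,"wx":0,"wy":0,"wz":0},{"grip":55,"tx":0,"ty":0,"tz":0,"wx":0,"wy":0,"wz":0},{"grip":60,"tx":0,"ty":0,"tz":0,"wx":0,"wy":0,"wz":0},{"grip":60,"tx":0,"ty":-15,"tz":0,"wx":0,"wy":0,"wz":0},{"grip":85,"tx":0,"ty":-30,"tz":0,"wx":0,"wy":0,"wz":0},{"grip":85,"tx":30,"ty":-20,"tz":0,"wx":0,"wy":0,"wz":0},{"grip":85,"tx":30,"ty":0,"tz":0,"wx":0,"wy":0,"wz":0},{"grip":85,"tx":0,"ty":0,"tz":0,"wx":0,"wy":0,"wz":0},{"grip":85,"tx":0,"ty":0,"tz":0,"wx":0,"wy":0,"wz":0},{"grip":85,"tx":0,"ty":0,"tz":0,"wx":0,"wy":0,"wz":0}]'
python3 - <<'E'
from h import *
w=cam("wrist","w23.png");s=sense();print(s["eef_pos"])
c=cam("side","s23.png");cv2.imwrite("pics/s23b.png",cv2.resize(c["pixels"][150:280,150:320,::-1],None,fx=4,fy=4))
E
```

```text
time_s: 23.33
eef_pos: [681.3, 78.4, 228.6]
ee_rot: [0.5, -0.5, 0.5, -0.5]
force: [0.8, 0.6, -0.1]
grip_width: 0.991
[681.27511625  78.86762193 228.5753322 ]
```

View pics/w23.png

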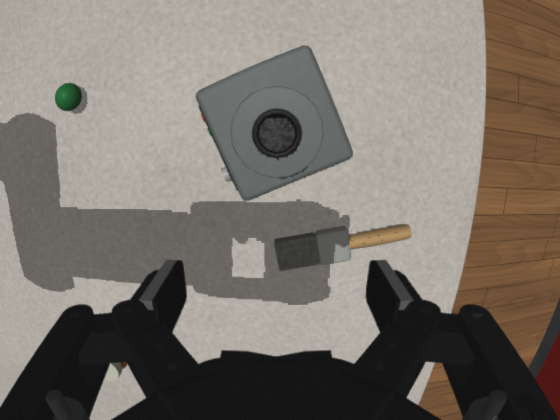

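View pics/s23b.png

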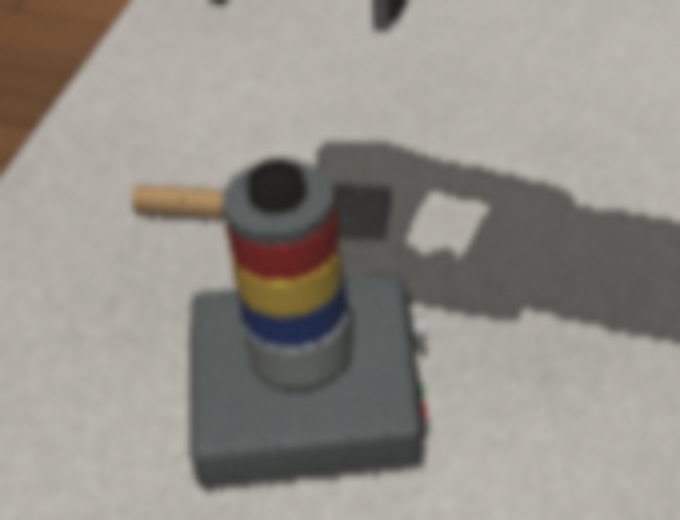

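The lid is seated and level, with the cup at (277,132). I measure the cup, then go to the ball.

```bash
python3 - <<'E'
from h import *
w=cam("wrist")
print(sense()["eef_pos"])
for t in (40,50,60): dark(w,277,132,32,177,t)
E
python3 -m handwheel '[{"grip":85,"tx":-10,"ty":0,"tz":-36,"wx":0,"wy":0,"wz":0},{"grip":85,"tx":-14,"ty":0,"tz":-36,"wx":0,"wy":0,"wz":0},{"grip":85,"tx":-14,"ty":0,"tz":-36,"wx":0,"wy":0,"wz":0},{"grip":85,"tx":-14,"ty":20,"tz":-36,"wx":0,"wy":0,"wz":0},{"grip":85,"tx":-14,"ty":20,"tz":-36,"wx":0,"wy":0,"wz":0},{"grip":85,"tx":-14,"ty":20,"tz":-36,"wx":0,"wy":0,"wz":0},{"grip":85,"tx":-14,"ty":20,"tz":-36,"wx":0,"wy":0,"wz":0},{"grip":85,"tx":0,"ty":0,"tz":0,"wx":0,"wy":0,"wz":0},{"grip":85,"tx":0,"ty":0,"tz":0,"wx":0,"wy":0,"wz":0},{"grip":85,"tx":0,"ty":0,"tz":0,"wx":0,"wy":0,"wz":0}]'
python3 - <<'E'
from h import *
w=cam("wrist","w24.png");s=sense();print(s["eef_pos"]);rim(w,"green",18,(425,187))
E
```

```text
[681.2908579   79.07336437 228.71140274]
dark 40 ell [682.3 137. ] [26.7 28.6] bbox mid [682.1 136.7] [28.1 26.6]
dark 50 ell [682.2 137.8] [28.9 29.1] bbox mid [682.1 137.6] [28.1 28.4]
dark 60 ell [682.2 137.7] [29.2 29.7] bbox mid [682.1 137.6] [29.3 29.6]
time_s: 24.32
eef_pos: [436.5, 170.1, 153.3]
ee_rot: [0.501, -0.5, 0.499, -0.5]
force: [0.9, -0.0, 0.6]
grip_width: 0.996
[436.98007615 169.81168412 153.44247365]
wrist green circ 425.4 185.9 d 34.5 hull bbox mid [425.4 185.9] [33.3 33.1]
```

View pics/w24.png

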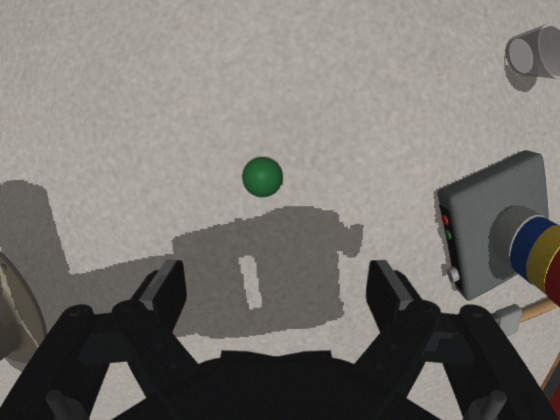

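The ball is at (263,177), world (425.4,186). I descend halfway and check.

```bash
python3 -m handwheel '[{"grip":85,"tx":-16.2,"ty":20,"tz":-11.6,"wx":0,"wy":0,"wz":0},{"grip":85,"tx":0,"ty":30,"tz":0,"wx":0,"wy":0,"wz":0},{"grip":85,"tx":0,"ty":30,"tz":0,"wx":0,"wy":0,"wz":0},{"grip":85,"tx":0,"ty":20,"tz":0,"wx":0,"wy":0,"wz":0},{"grip":85,"tx":0,"ty":0,"tz":0,"wx":0,"wy":0,"wz":0},{"grip":85,"tx":0,"ty":0,"tz":0,"wx":0,"wy":0,"wz":0},{"grip":85,"tx":0,"ty":0,"tz":0,"wx":0,"wy":0,"wz":0}]' 30
python3 - <<'E'
from h import *
w=cam("wrist","w25.png");s=sense();print(s["eef_pos"]);rim(w,"green",18,(425,187))
E
```

```text
time_s: 24.95
eef_pos: [425.5, 185.9, 54.0]
ee_rot: [-0.501, 0.499, -0.5, 0.501]
force: [-0.2, 0.0, 0.7]
grip_width: 0.996
[425.38040789 185.97299328  54.12784809]
wrist green circ 425.0 185.5 d 37.6 hull bbox mid [425.3 185.5] [34.2 37.3]
```

View pics/w25.png

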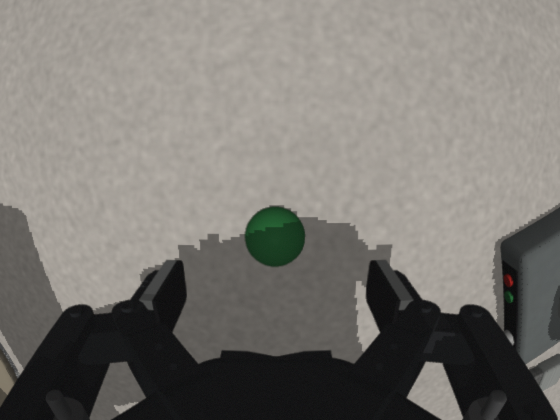

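The ball is centred at (275,236). I descend 48 mm and close.

```bash
python3 -m handwheel '[{"grip":85,"tx":0,"ty":20,"tz":0,"wx":0,"wy":0,"wz":0},{"grip":85,"tx":0,"ty":18,"tz":0,"wx":0,"wy":0,"wz":0},{"grip":85,"tx":0,"ty":10,"tz":0,"wx":0,"wy":0,"wz":0},{"grip":85,"tx":0,"ty":0,"tz":0,"wx":0,"wy":0,"wz":0},{"grip":50,"tx":0,"ty":0,"tz":0,"wx":0,"wy":0,"wz":0},{"grip":26,"tx":0,"ty":0,"tz":0,"wx":0,"wy":0,"wz":0},{"grip":26,"tx":0,"ty":0,"tz":0,"wx":0,"wy":0,"wz":0},{"grip":26,"tx":0,"ty":0,"tz":0,"wx":0,"wy":0,"wz":0},{"grip":26,"tx":0,"ty":0,"tz":0,"wx":0,"wy":0,"wz":0},{"grip":26,"tx":0,"ty":0,"tz":0,"wx":0,"wy":0,"wz":0}]' 30
python3 - <<'E'
from h import *
w=cam("wrist","w26.png");s=sense();print(s["eef_pos"],s["grip_width"]*85.4);rim(w,"green",18,(425,187))
E
```

```text
time_s: 25.83
eef_pos: [424.3, 186.0, 5.3]
ee_rot: [0.5, -0.5, 0.5, -0.5]
force: [-1.9, 0.3, 6.4]
grip_width: 0.399
[424.29677266 185.97619852   5.29141095] 34.24619901926848
wrist green circ 424.5 184.7 d 40.3 hull bbox mid [424.7 184.8] [35.9 40.2]
```

View pics/w26.png

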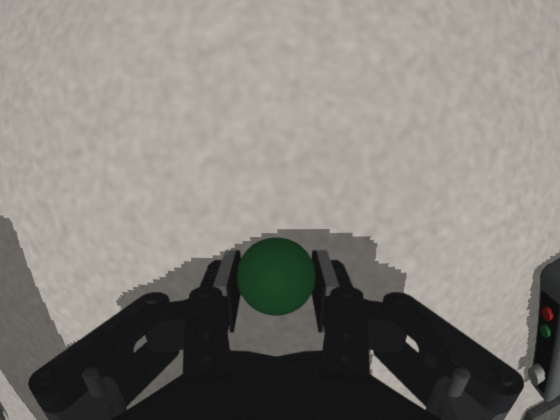

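The ball is held at 34 mm, (277,275). I lift it high and carry it to above the tower.

```bash
python3 -m handwheel '[{"grip":26,"tx":0,"ty":-20,"tz":0,"wx":0,"wy":0,"wz":0},{"grip":26,"tx":0,"ty":-35,"tz":0,"wx":0,"wy":0,"wz":0},{"grip":26,"tx":0,"ty":-40,"tz":0,"wx":0,"wy":0,"wz":0},{"grip":26,"tx":0,"ty":-40,"tz":0,"wx":0,"wy":0,"wz":0},{"grip":26,"tx":0,"ty":-40,"tz":0,"wx":0,"wy":0,"wz":0},{"grip":26,"tx":0,"ty":-40,"tz":0,"wx":0,"wy":0,"wz":0},{"grip":26,"tx":10,"ty":-10,"tz":20,"wx":0,"wy":0,"wz":0},{"grip":26,"tx":20,"ty":0,"tz":35,"wx":0,"wy":0,"wz":0},{"grip":26,"tx":20,"ty":0,"tz":35,"wx":0,"wy":0,"wz":0},{"grip":26,"tx":20,"ty":0,"tz":35,"wx":0,"wy":0,"wz":0}]'
python3 -m handwheel '[{"grip":26,"tx":20,"ty":0,"tz":35,"wx":0,"wy":0,"wz":0},{"grip":26,"tx":10,"ty":0,"tz":35,"wx":0,"wy":0,"wz":0},{"grip":26,"tx":0,"ty":0,"tz":30,"wx":0,"wy":0,"wz":0},{"grip":26,"tx":0,"ty":0,"tz":20,"wx":0,"wy":0,"wz":0},{"grip":26,"tx":0,"ty":0,"tz":0,"wx":0,"wy":0,"wz":0},{"grip":26,"tx":0,"ty":0,"tz":0,"wx":0,"wy":0,"wz":0},{"grip":26,"tx":0,"ty":0,"tz":0,"wx":0,"wy":0,"wz":0}]'
python3 - <<'E'
from h import *
w=cam("wrist","w27.png");s=sense();print(s["eef_pos"],s["grip_width"]*85.4)
E
```

```text
time_s: 26.72
eef_pos: [550.1, 115.0, 230.2]
ee_rot: [0.5, -0.5, 0.5, -0.5]
force: [0.6, -0.3, 0.0]
grip_width: 0.396
time_s: 27.3
eef_pos: [668.2, 86.1, 229.6]
ee_rot: [-0.5, 0.5, -0.5, 0.5]
force: [-0.1, 0.1, -0.4]
grip_width: 0.397
[668.11479425  86.17599173 229.98474973] 33.972334933733784
```

View pics/w27.png

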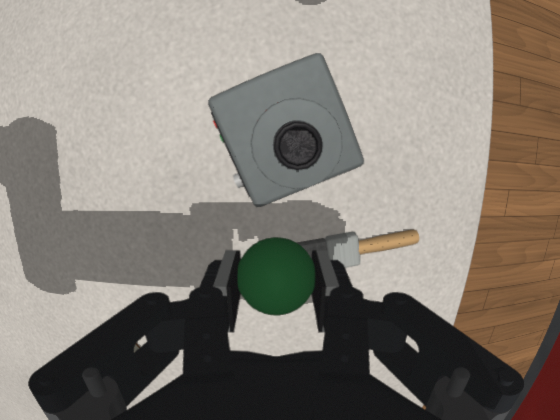

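The cup is at (298,146), clear, and the ball is held at (277,276).

```bash
python3 - <<'E'
from h import *
w=cam("wrist");p=sense()["eef_pos"];print(p)
for t in (50,60): dark(w,298,146,30,177,t)
# ball: axis direction = mean of extreme rays across silhouette
b=blobs(w,"green")[0][:,0]; D=np.array([ray(w,*q)[1] for q in b]); 
# fit cone: D.a = cos(th)
a=np.linalg.lstsq(D,np.ones(len(D)),rcond=None)[0]; n=np.linalg.norm(a); a/=n; th=np.arccos(1/n)
o=ray(w,1,1)[0]; print("ball centre",(o+a*18/np.sin(th)).round(1), "on plane",(o+a*(p[2]+12.7-o[2])/a[2]).round(1))
E
```

```text
[668.15075395  86.17974823 230.22579553]
dark 50 ell [681.8 138.1] [28.8 29.3] bbox mid [681.8 137.9] [28.6 28.8]
dark 60 ell [681.7 138.1] [29.1 29.7] bbox mid [681.8 138.2] [28.6 29.4]
ball centre [668.5  83.7 237.9] on plane [668.5  86.5 242.9]
```

```bash
python3 -m handwheel '[{"grip":26,"tx":-17,"ty":0,"tz":4.5,"wx":0,"wy":0,"wz":0},{"grip":26,"tx":-17,"ty":0,"tz":4.5,"wx":0,"wy":0,"wz":0},{"grip":26,"tx":-17.5,"ty":0,"tz":4.4,"wx":0,"wy":0,"wz":0},{"grip":26,"tx":0,"ty":15,"tz":0,"wx":0,"wy":0,"wz":0},{"grip":26,"tx":0,"ty":20,"tz":0,"wx":0,"wy":0,"wz":0},{"grip":26,"tx":0,"ty":0,"tz":0,"wx":0,"wy":0,"wz":0},{"grip":26,"tx":0,"ty":0,"tz":0,"wx":0,"wy":0,"wz":0},{"grip":26,"tx":0,"ty":0,"tz":0,"wx":0,"wy":0,"wz":0}]'
python3 - <<'E'
from h import *
w=cam("wrist","w28.png");s=sense();print(s["eef_pos"])
c=cam("side");cv2.imwrite("pics/s28b.png",cv2.resize(c["pixels"][130:280,150:320,::-1],None,fx=4,fy=4))
E
```

```text
time_s: 28.07
eef_pos: [682.4, 137.3, 196.3]
ee_rot: [-0.5, 0.499, -0.5, 0.5]
force: [-0.7, 0.3, -0.3]
grip_width: 0.4
[682.58314109 137.28365623 196.44931383]
```

View pics/s28b.png

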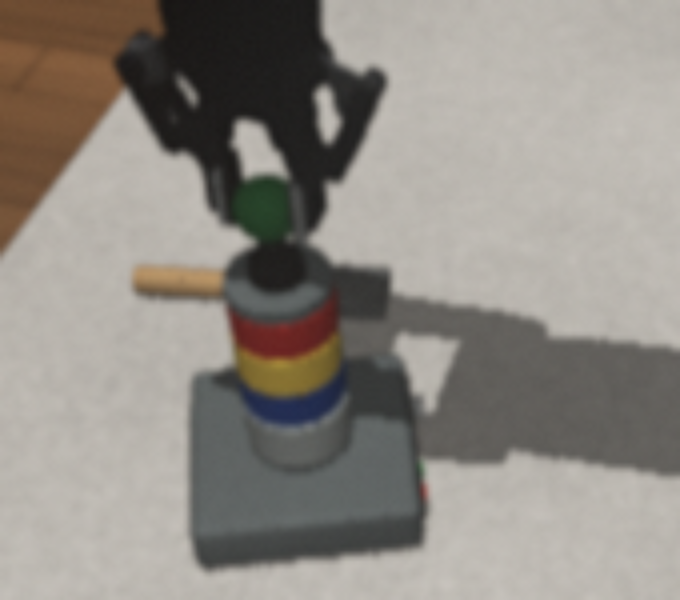

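View pics/w28.png

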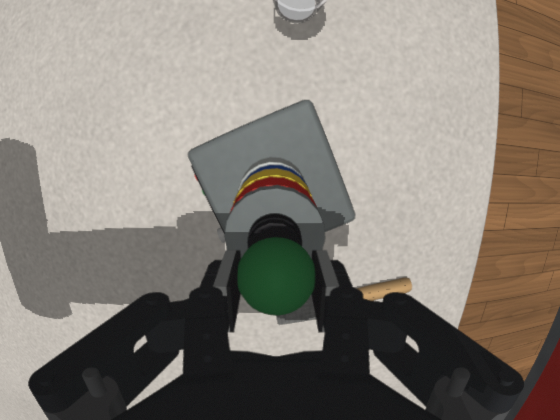

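The ball is above the cup in both views. I lower it.

```bash
python3 -m handwheel '[{"grip":26,"tx":-0.3,"ty":8,"tz":-0.4,"wx":0,"wy":0,"wz":0},{"grip":26,"tx":0,"ty":5,"tz":0,"wx":0,"wy":0,"wz":0},{"grip":26,"tx":0,"ty":2.5,"tz":0,"wx":0,"wy":0,"wz":0},{"grip":26,"tx":0,"ty":0,"tz":0,"wx":0,"wy":0,"wz":0},{"grip":26,"tx":0,"ty":0,"tz":0,"wx":0,"wy":0,"wz":0},{"grip":26,"tx":0,"ty":0,"tz":0,"wx":0,"wy":0,"wz":0}]'
```

```text
time_s: 28.67
eef_pos: [681.9, 137.7, 179.0]
ee_rot: [0.5, -0.5, 0.5, -0.5]
force: [0.3, 0.1, -1.2]
grip_width: 0.398
```

```bash
python3 -m handwheel '[{"grip":26,"tx":0,"ty":1,"tz":0,"wx":0,"wy":0,"wz":0},{"grip":26,"tx":0,"ty":0,"tz":0,"wx":0,"wy":0,"wz":0},{"grip":26,"tx":0,"ty":0,"tz":0,"wx":0,"wy":0,"wz":0}]'
```

```text
time_s: 28.92
eef_pos: [682.0, 137.7, 178.4]
ee_rot: [-0.5, 0.5, -0.5, 0.5]
force: [-0.7, -0.2, 2.4]
grip_width: 0.398
```

Contact begins (2.4 N at z 178.4, where 178.3 was expected). I open gently and rise.

```bash
python3 -m handwheel '[{"grip":37,"tx":0,"ty":0,"tz":0,"wx":0,"wy":0,"wz":0},{"grip":42,"tx":0,"ty":0,"tz":0,"wx":0,"wy":0,"wz":0},{"grip":52,"tx":0,"ty":0,"tz":0,"wx":0,"wy":0,"wz":0},{"grip":65,"tx":0,"ty":0,"tz":0,"wx":0,"wy":0,"wz":0},{"grip":75,"tx":0,"ty":0,"tz":0,"wx":0,"wy":0,"wz":0},{"grip":75,"tx":0,"ty":-10,"tz":0,"wx":0,"wy":0,"wz":0},{"grip":75,"tx":0,"ty":-25,"tz":0,"wx":0,"wy":0,"wz":0},{"grip":75,"tx":0,"ty":-25,"tz":0,"wx":0,"wy":0,"wz":0}]'
python3 -m handwheel '[{"grip":75,"tx":25,"ty":-10,"tz":0,"wx":0,"wy":0,"wz":0},{"grip":75,"tx":35,"ty":0,"tz":0,"wx":0,"wy":0,"wz":0},{"grip":75,"tx":0,"ty":0,"tz":0,"wx":0,"wy":0,"wz":0},{"grip":75,"tx":0,"ty":0,"tz":0,"wx":0,"wy":0,"wz":0},{"grip":75,"tx":0,"ty":0,"tz":0,"wx":0,"wy":0,"wz":0},{"grip":75,"tx":0,"ty":0,"tz":0,"wx":0,"wy":0,"wz":0},{"grip":75,"tx":0,"ty":0,"tz":0,"wx":0,"wy":0,"wz":0},{"grip":75,"tx":0,"ty":0,"tz":0,"wx":0,"wy":0,"wz":0}]'
python3 - <<'E'
from h import *
w=cam("wrist","w29.png");s=sense();print(s["eef_pos"]);rim(w,"green",191,(682,138))
c=cam("side","s29.png");cv2.imwrite("pics/s29b.png",cv2.resize(c["pixels"][130:280,150:320,::-1],None,fx=4,fy=4));rim(c,"green",191,(682,138))
c=cam("scene","c29.png");rim(c,"green",191,(682,138))
E
```

```text
time_s: 29.58
eef_pos: [681.5, 137.7, 238.8]
ee_rot: [-0.5, 0.5, -0.5, 0.5]
force: [0.5, 0.2, 0.5]
grip_width: 0.876
time_s: 30.25
eef_pos: [681.8, 78.5, 248.0]
ee_rot: [-0.5, 0.5, -0.5, 0.5]
force: [0.7, -0.2, 0.2]
grip_width: 0.878
[681.85656051  78.37814766 247.99061891]
wrist green circ 682.2 137.5 d 35.2 hull bbox mid [682.1 137.5] [35.  34.7]
side green circ 684.0 140.4 d 39.4 hull bbox mid [681.8 139.7] [31.2 38. ]
scene green circ 679.9 141.5 d 34.7 hull bbox mid [679.8 141. ] [34.2 31.7]
```

View pics/w29.png

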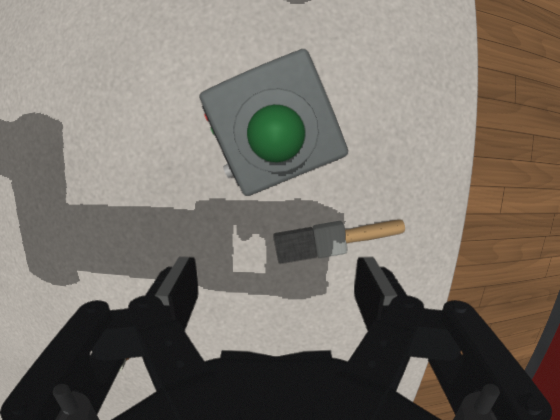

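View pics/s29b.png

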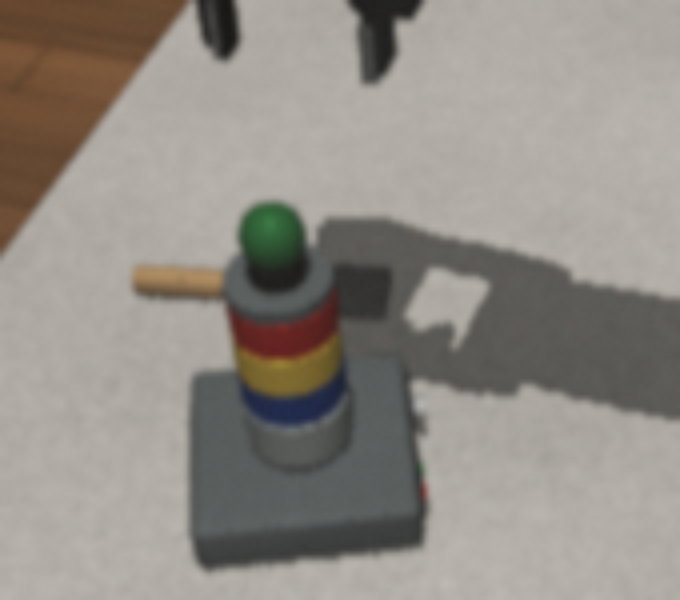

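View pics/c29.png

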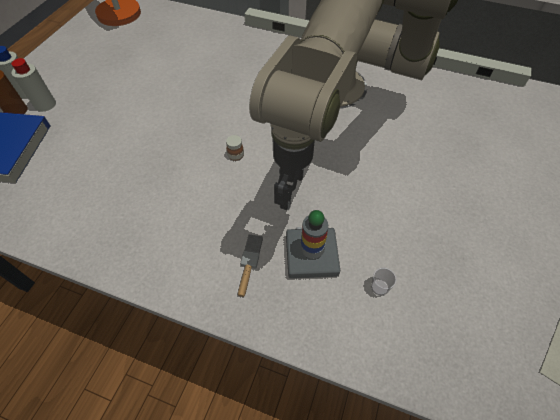

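The ball sits in the cup at wrist pixel (276,133), world (682.1,137.5), against a cup at (682,138). The tower is straight, and the jar (234,148), beaker (380,283) and brush (250,265) are where they were. I hand in.

```bash
python3 -c "
from rig import ctrl
print(ctrl.finish_job())"
```

```text
the job is handed in; nothing more can be done
None
```

The tower is built and the job handed in at about 30 s of the 128 s. Blue, yellow and red sieves and the lid are stacked on the receiver pan in that order, with the green ball in the lid's cup. No verdict was reported.

**Alignment:** After each release the wrist camera put the rim centres within about 2 mm of one another. The pan was at (680.4, 139.2), blue at (681.6, 137.2), yellow at (681.5, 138.1), red at (681.8, 137.5) and the lid's cup at (682, 138). Rim diameters of 59 to 60 mm at the seated heights agree with full seating.

**Ball:** The wrist camera puts it at (682.1, 137.5), about 0.5 mm from the cup's axis. It stayed there through about 1 s of waiting after release. The side and scene cameras, which are coarser, put it 2 to 4 mm from the cup's axis. I trusted the wrist view.

**Bystanders:** The jar, beaker and brush are at their starting pixels in the scene view. The fingers are open and the gripper is clear of everything.

**Not as planned:** The first move call was refused because its rows left out some keys. Nothing moved, and I retyped it. Some long moves also ended a little short, so I re-measured and corrected before each lowering.

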